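# Refill the timed dog feeder

## Task

The dog's feeder is still running and needs refilling: slide its little switch off first, then tip the biscuits from the scoop tray into the hopper and put in every biscuit lying loose on the worktop too. Fit the lid by hooking its two yellow tabs under the lip at the rear and swinging the front down until it lies flush, and only then slide the switch fully back on. Leave the empty scoop standing flat on the black drying mat, and leave the other kitchen things where they are.

Things in the scene. Friction and masses are not known exactly. Their poses are not given: they have to be found in the camera images.
- feeder: low white timed dog feeder, fixed; all in its frame, mm: origin at worktop level, x from front to rear (away from the robot at yaw 0), y left, z up. Box x -95..86, y -130..95, top z 68. Left: the hopper. Lid recess above the hopper's ledge: x -85..62, y -61..87, z 61..68. Right: grey control strip y -130..-61 with the switch slot. Behind (x 86..150) a low steel trough, not used
- hopper (a point): centre of the hopper's floor (feeder x -11, y 13, z 8); axes as the feeder's. Square opening 122 x 122 mm, 53 mm deep up to the flat ledge (feeder z 61) that carries the lid. At the rear a fixed grey lip (feeder x 62..86, z 69..77) overhangs the ledge, leaving a pocket under it 8 mm high (z 61..69), 14 mm deep (x 62..76), as wide as the recess (y -61..87)
- switch (a joint): slide position of the feeder's switch, m: 0 = OFF (front end, towards the red dot), 0.012 = ON (rear end, towards the green dot). Stays where left; needs 1 to 2 N. Its recessed slot, open on top, black floor, is 64 mm long along feeder x (-52..12), 26 wide (y -111..-85), 7 deep (z 61..68): one fingertip fits in
- switch_nub (a point): top centre of the orange ribbed switch nub: 8 mm along the slot, 14 wide, 6.5 high, its top flush with the strip (feeder z 68). OFF at feeder x -26, ON at x -14, y -98. At either end of its travel 22 mm of slot are free behind the face to be pushed. Push its end faces from within the slot, or drag it by pressing lightly on top
- lid: loose blue hopper lid, about 150 g: plate 140 x 140 x 6 mm, origin at the centre of its underside, z up. Two yellow tabs (30 wide, 4 thick, flush with the underside, at y -45 and 45) stand 12 mm out of its rear edge (+x). White grip rib on top over the centre: 12 thick (x), 60 long (y), z 6..28. Fitted: origin at feeder x about -11, y 13, z 61 mm, axes as the feeder's
- lid_tab (a point): middle of the line joining the ends of the lid's two tabs: lid x 82, y 0, z 2 mm. Fitted, it lies under the feeder's lip at feeder x about 71 mm (the lip's edge is at 62, the pocket's end at 76); the tabs enter the pocket at a tilt up to about 0.25 rad, front of the lid raised
- scoop: loose steel scoop tray, about 220 g, origin at the centre of its underside, z up: flat floor 136 (x) x 98 (y) x 3 mm, side walls 23 mm high (x -65..43), open front edge at +x (x 68). Along its back, on a 3 mm back wall, a wooden grip bar 14 mm thick (x -72..-58), 84 long (y), z 24..46. Biscuits start in its front part; 35 mm in front of the bar are free.
- scoop_edge (a point): middle of the scoop's open front edge (scoop x 68, y 0, z 3 mm). Biscuits slide off the steel at a tilt of 0.5 to 0.75 rad
- mat: black rubber drying mat fixed on the worktop, 190 (x) x 170 (y) x 4 mm, origin at the centre of its underside
- biscuit1: bone-shaped brown dog biscuit lying on the scoop at the start, 36 (x) x 22 (y) x 16 (z) mm, 15 g, origin at its centre; may be absent
- biscuit2: bone-shaped brown dog biscuit lying on the scoop at the start, 36 (x) x 22 (y) x 16 (z) mm, 15 g, origin at its centre; may be absent
- biscuit3: bone-shaped brown dog biscuit lying on the scoop at the start, 36 (x) x 22 (y) x 16 (z) mm, 15 g, origin at its centre; may be absent
- biscuit4: bone-shaped brown dog biscuit lying on the scoop at the start, 36 (x) x 22 (y) x 16 (z) mm, 15 g, origin at its centre; may be absent
- biscuit5: bone-shaped brown dog biscuit lying on the scoop at the start, 36 (x) x 22 (y) x 16 (z) mm, 15 g, origin at its centre; may be absent
- stray1: bone-shaped brown dog biscuit lying loose on the worktop at the start, 36 (x) x 22 (y) x 16 (z) mm, 15 g, origin at its centre; may be absent
- stray2: bone-shaped brown dog biscuit lying loose on the worktop at the start, 36 (x) x 22 (y) x 16 (z) mm, 15 g, origin at its centre; may be absent
- stray3: bone-shaped brown dog biscuit lying loose on the worktop at the start, 36 (x) x 22 (y) x 16 (z) mm, 15 g, origin at its centre; may be absent
- ramekin: bystander, leave it alone: white ramekin, 84 mm wide, 45 high; origin under its middle
- teaspoon: bystander, leave it alone: steel teaspoon, 150 mm; origin under its middle
- mug: bystander, leave it alone: blue cup with a handle, 76 mm wide, 70 high; origin under its middle
- pepper_mill: bystander, leave it alone: dark wooden pepper mill, 170 mm high; origin under its middle
- treat_jar: bystander, leave it alone: amber treat jar, 80 mm wide, 120 high; origin under its middle
- tea_tin: bystander, leave it alone: green tea tin, 75 x 110 x 60 mm; origin under its middle
- saucer: bystander, leave it alone: white saucer, 130 mm wide; origin under its middle

How it is judged (in metres and radians):
On the way, in this order (a step that is already met when the one before it is completed fails the run):
1. the feeder is switched off (value of joint switch below 0.002 m), for 0.2 s.
2. the scoop is tipped with its front edge over the hopper while the feeder is off (angle between scoop's own z axis and vertical above 0.45 rad and horizontal distance between scoop_edge and hopper below 0.08 m and height (world z) of scoop_edge above 0.03 m and value of joint switch below 0.004 m), for 0.2 s.
3. the lid is hooked under the lip and lies flush over the hopper, with every biscuit inside, the feeder still off (x of lid_tab in the frame of feeder above 0.064 m and z of lid in the frame of feeder between 0.058 and 0.0635 m and angle between lid's own z axis and vertical below 0.03 rad and value of joint switch below 0.004 m and x of biscuit1 in the frame of hopper between -0.063 and 0.063 m and y of biscuit1 in the frame of hopper between -0.063 and 0.063 m and z of biscuit1 in the frame of hopper between 0 and 0.05 m and x of biscuit2 in the frame of hopper between -0.063 and 0.063 m and y of biscuit2 in the frame of hopper between -0.063 and 0.063 m and z of biscuit2 in the frame of hopper between 0 and 0.05 m and x of biscuit3 in the frame of hopper between -0.063 and 0.063 m and y of biscuit3 in the frame of hopper between -0.063 and 0.063 m and z of biscuit3 in the frame of hopper between 0 and 0.05 m and x of biscuit4 in the frame of hopper between -0.063 and 0.063 m and y of biscuit4 in the frame of hopper between -0.063 and 0.063 m and z of biscuit4 in the frame of hopper between 0 and 0.05 m and x of biscuit5 in the frame of hopper between -0.063 and 0.063 m and y of biscuit5 in the frame of hopper between -0.063 and 0.063 m and z of biscuit5 in the frame of hopper between 0 and 0.05 m and x of stray1 in the frame of hopper between -0.063 and 0.063 m and y of stray1 in the frame of hopper between -0.063 and 0.063 m and z of stray1 in the frame of hopper between 0 and 0.05 m and x of stray2 in the frame of hopper between -0.063 and 0.063 m and y of stray2 in the frame of hopper between -0.063 and 0.063 m and z of stray2 in the frame of hopper between 0 and 0.05 m and x of stray3 in the frame of hopper between -0.063 and 0.063 m and y of stray3 in the frame of hopper between -0.063 and 0.063 m and z of stray3 in the frame of hopper between 0 and 0.05 m), for 0.2 s.
4. the feeder is switched on (value of joint switch above 0.01 m), for 0.2 s.
At the end, for the whole second after the job is handed in: every biscuit inside the hopper below the ledge; lid flush on the ledge (2.5 mm, 0.03 rad) with its tabs at least 2 mm under the lip; switch within 2 mm of fully on; scoop level (0.06 rad) on the mat, centres within 60 mm; at rest (x of biscuit1 in the frame of hopper between -0.063 and 0.063 m and y of biscuit1 in the frame of hopper between -0.063 and 0.063 m and z of biscuit1 in the frame of hopper between 0 and 0.05 m and x of biscuit2 in the frame of hopper between -0.063 and 0.063 m and y of biscuit2 in the frame of hopper between -0.063 and 0.063 m and z of biscuit2 in the frame of hopper between 0 and 0.05 m and x of biscuit3 in the frame of hopper between -0.063 and 0.063 m and y of biscuit3 in the frame of hopper between -0.063 and 0.063 m and z of biscuit3 in the frame of hopper between 0 and 0.05 m and x of biscuit4 in the frame of hopper between -0.063 and 0.063 m and y of biscuit4 in the frame of hopper between -0.063 and 0.063 m and z of biscuit4 in the frame of hopper between 0 and 0.05 m and x of biscuit5 in the frame of hopper between -0.063 and 0.063 m and y of biscuit5 in the frame of hopper between -0.063 and 0.063 m and z of biscuit5 in the frame of hopper between 0 and 0.05 m and x of stray1 in the frame of hopper between -0.063 and 0.063 m and y of stray1 in the frame of hopper between -0.063 and 0.063 m and z of stray1 in the frame of hopper between 0 and 0.05 m and x of stray2 in the frame of hopper between -0.063 and 0.063 m and y of stray2 in the frame of hopper between -0.063 and 0.063 m and z of stray2 in the frame of hopper between 0 and 0.05 m and x of stray3 in the frame of hopper between -0.063 and 0.063 m and y of stray3 in the frame of hopper between -0.063 and 0.063 m and z of stray3 in the frame of hopper between 0 and 0.05 m and x of lid_tab in the frame of feeder above 0.064 m and z of lid in the frame of feeder between 0.058 and 0.0635 m and angle between lid's own z axis and vertical below 0.03 rad and value of joint switch above 0.01 m and horizontal distance between scoop and mat below 0.06 m and angle between scoop's own z axis and vertical below 0.06 rad and height (world z) of scoop below 0.009 m and linear speed of each of scoop, lid below 0.02 m/s); the robot touches nothing.
It fails at once if a bystander was pushed more than 40 mm (distance of any of ramekin, teaspoon, mug, pepper_mill, treat_jar, tea_tin, saucer from where it was at the start of the episode above 0.04 m).
Of biscuit1, biscuit2, biscuit3, biscuit4, biscuit5 only 3 to 5 are there at a start; the rules pass over those that are not, and their reading is None.
Of stray1, stray2, stray3 only 1 to 3 are there at a start; the rules pass over those that are not, and their reading is None.
At some moment in a run one of stray1, stray2, stray3, lid may be knocked a few centimetres aside while the robot is not near it.
It also fails if it takes over 210 s, if anything falls off the work surface, if the arm or the gripper's body presses on something with over 40 N, if the wrist force passes 120 N, or if a joint passes its speed limit or range.

## Robot

A 7-joint arm with a two-finger parallel gripper is mounted at the origin on the work surface. World frame = base frame: x ahead of the robot, y to its left, z up, the work surface at z = 0. Lengths are in mm, angles in rad, forces in N, time in s.
With the tool pointing down it reaches from about 400 to 875 mm from the base axis. Payload 4.4 kg.
Tool frame: the origin (TCP) lies at the very end of the fingers, on their centre line; the grasp point (between the pads) lies 19 mm behind it (ctrl.grip_depth is the distance from the TCP to the grasp point, in mm); z points along the fingers, x is the direction in which the jaws open and shut, and the axes are right-handed (so a half turn about z gives the same grasp; the last joint's range is limited). The gripper opens to 85 mm and grips with 20 to 120 N. Pads are 22 mm wide; open, the fingers measure 114 mm over their backs; the gripper's body (76 mm by 85 mm) begins 54 mm behind the grasp point. The pads swing forward as they close: fully open they stand 13 mm farther back than shut.
Start: joints at [-1.264, 0.628, 0.038, 1.517, -0.027, 0.996, -0.02], TCP at [236.723, 605.376, 231.313] pointing down, gripper open.
Joint ranges: [-3.06, 3.06], [-0.37, 2.12], [-1.25, 1.32], [0.18, 2.47], [-1.1, 4.24], [0.23, 1.98], [-2.94, 2.94]. Speed limits (rad/s): [2.57, 2.57, 3.14, 3.14, 3.14, 3.14, 3.14].

## Interface

Orientations are given as [roll, pitch, yaw] about the fixed x, y, z axes, in that order (R = Rz(yaw) Ry(pitch) Rx(roll)).
In Python, from cell import ctrl gives the robot as it stands.
- The arm moves only by the shell command python3 -m creep 'ROWS'. ROWS is JSON, a list of rows, each an object with "hand": the opening, from 0 (shut) to 1 (fully open); "travel": the shift along the tool's x, y, z in cm, a list of three; "angular": the turn, a rotation vector about the tool's x, y, z in degrees, a list of three. In form: [{"hand": hand, "travel": [tx, ty, tz], "angular": [rx, ry, rz]}, ...]. A call has 1 to 20 rows; each row is the pose to reach, as a shift and turn from the pose measured when the call began, along the tool's axes at that moment; what a row does not reach only later rows make up. A row lasts 1/10 s, in which the tool goes at most 50 mm and 8.59 degrees, less where a joint would pass 70% of its speed; a pose out of reach is approached as far as the arm can. A call with a gripper value outside its range is refused whole. The fingers move at their own pace and stop on an object; the grip force is fixed at half the most. Time passes only in rows, so rows that repeat a pose let the fingers close. It gives the time, the measured TCP pose, the force and the opening at its end, in the units of the state.
- ctrl.read_state(): the state, without advancing time (a new reading comes with each control period).
- ctrl.get_image(name): name is "scene" or "top" or "wrist"; returns a dict with "frame" (384x512x3 uint8, red, green, blue), "fx", "fy", "cx", "cy" (pixels), "origin" and "orientation" of the camera in the world. Camera axes: x right, y down, z forward; pixel columns grow to the right and rows downward; lengths in mm; the calibration is good to about 2 mm. A picture is of the moment at which its call begins. There is no depth.
- ctrl.finish_job(): hands the job in, once; it reports no verdict.
Trained networks look in the newest picture that a camera, given by its name, has taken for a name from the list of things; names that differ only in an ending like _2 or _b are one class to them, and where a whole thing is asked for, a point or a joint stands for the part that bears it (a point fixed in the world has none). Each returns a list of dicts, best first, with "confidence" (0 to 1); they miss things now and then, are a little off and sometimes report something else, mostly with a low value. They report only what shows in the picture. A call takes as long as a camera call.
- ctrl.regions_of(camera, thing): "region" (384x512 bool, what is visible of it).
- ctrl.spot_point(camera, thing): "at" ([x, y, z] in mm, in world coordinates, good to about 4 mm: a listed point, or the origin of a listed thing).
The state is a dict: "clock": time; "qpos": joint angles; "qd": joint speeds; "tau": joint torques, N m; "eef_pos": TCP position; "tool_rot": TCP orientation; "force": force on the tool from outside, world axes, zero at the start; "torque": the same for the moment, N m; "width": finger opening in mm.
Only numpy, scipy, OpenCV 4.12 (cv2) and the standard library are available. Lean on these libraries where they do the work, as an engineer would, in place of code of your own. Each camera call takes 0.05 s, during which the arm holds its last target. There are 200 camera calls.

## Working session

There is one attempt and no reset: what is moved stays moved. The work goes in short steps, Python scripts to look and compute and a shell command to move; the robot and the scene stay as the last step left them, time stands still between calls to the robot, and variables do not carry over. Pictures are saved under pics/ and viewed, about 12 in all and at most 16, crops included, and the job is handed in when it is done.

```bash
mkdir -p pics; ls; python3 - <<'E'
from cell import ctrl
import cv2,numpy as np
s=ctrl.read_state();print({k:np.round(v,3).tolist() for k,v in s.items()})
ims=[]
for c in ["scene","top"]:
    d=ctrl.get_image(c);cv2.imwrite(f"pics/{c}0.png",d["frame"][:,:,::-1]);print(c,d["fx"],d["cx"],d["cy"],d["origin"],d["orientation"])
    for t in ["feeder","hopper","switch_nub","lid","lid_tab","scoop","scoop_edge","mat","biscuit1","stray1"]:
        print(c,t,[(np.round(r["at"]).tolist(),round(r["confidence"],2)) for r in ctrl.spot_point(c,t)])
print(ctrl.read_state()["clock"])
E
```

```text
pics
{'clock': 0.0, 'qpos': [-1.264, 0.629, 0.038, 1.518, -0.027, 0.996, -0.02], 'qd': [-0.001, 0.0, -0.001, -0.0, -0.001, 0.001, 0.0], 'tau': [0.0, -56.34, 1.226, -19.344, 0.011, 0.011, 0.0], 'eef_pos': [236.468, 604.806, 230.412], 'tool_rot': [-3.142, 0.002, 1.198], 'force': [-0.943, 0.073, 0.398], 'torque': [-0.017, 0.042, -0.028], 'width': 85.535}
scene 417.190446187746 254.4037705344311 183.50816078458763 [1530.28521169 -547.15623807  819.32479597] [-2.15577807 -0.02205779  1.06010708]
scene feeder [([642.0, 21.0, 1.0], 0.79)]
scene hopper [([451.0, 62.0, 6.0], 0.68), ([361.0, 526.0, 2.0], 0.63), ([624.0, 29.0, 11.0], 0.57), ([758.0, -217.0, -2.0], 0.32)]
scene switch_nub [([345.0, 179.0, 4.0], 0.43), ([440.0, -521.0, 5.0], 0.39)]
scene lid [([475.0, 333.0, 1.0], 0.64), ([653.0, 489.0, 0.0], 0.51)]
scene lid_tab [([526.0, 266.0, -1.0], 0.77)]
scene scoop [([392.0, -351.0, -5.0], 0.89)]
scene scoop_edge [([437.0, -301.0, 3.0], 0.57), ([448.0, 64.0, 3.0], 0.16)]
scene mat [([630.0, -308.0, -0.0], 0.66)]
scene biscuit1 [([415.0, -314.0, 8.0], 0.62), ([395.0, -300.0, 8.0], 0.58), ([
[... 358 characters left out ...]
, 30.0, 11.0], 0.85)]
top switch_nub []
top lid [([479.0, 330.0, -0.0], 0.87), ([348.0, 181.0, -3.0], 0.55)]
top lid_tab [([520.0, 267.0, 3.0], 0.73), ([631.0, 32.0, 9.0], 0.29)]
top scoop [([384.0, -351.0, -0.0], 0.82)]
top scoop_edge [([435.0, -299.0, 1.0], 0.62), ([371.0, -336.0, 12.0], 0.4)]
top mat [([627.0, -308.0, 4.0], 0.64), ([417.0, -323.0, 13.0], 0.58), ([373.0, -340.0, 11.0], 0.31), ([475.0, 332.0, -1.0], 0.21)]
top biscuit1 [([372.0, -341.0, 10.0], 0.61), ([393.0, -299.0, 10.0], 0.54), ([415.0, -320.0, 11.0], 0.46), ([399.0, -361.0, 9.0], 0.37)]
top stray1 [([456.0, -91.0, 11.0], 0.57), ([452.0, 64.0, 10.0], 0.54), ([624.0, 243.0, 11.0], 0.38), ([376.0, -339.0, 12.0], 0.36)]
1.1
```

View pics/scene0.png

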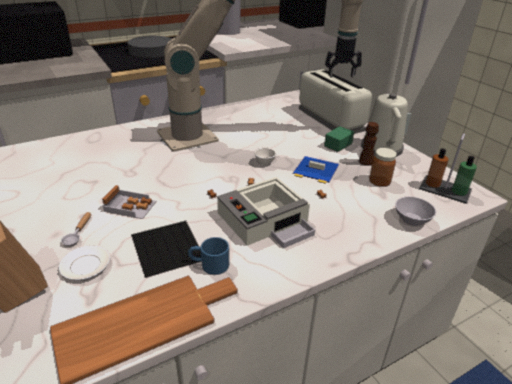

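View pics/top0.png

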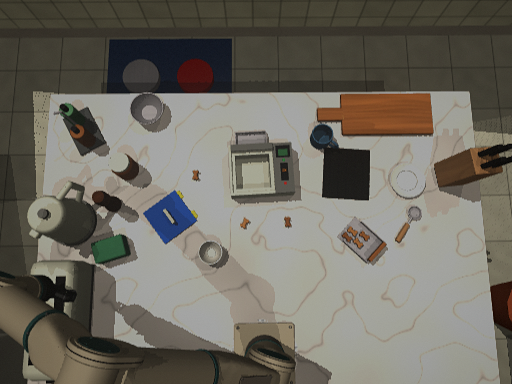

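```bash
cat > h.py <<'E'
from cell import ctrl
import cv2,numpy as np
from scipy.spatial.transform import Rotation as Ro
from scipy.optimize import least_squares
def rot(e): return Ro.from_euler('xyz',e)
def down(yaw,tilt=0):  # tool x along yaw; tilt about tool y
    return rot([np.pi,0,yaw])*Ro.from_rotvec([0,tilt,0])
def plan(*targets):
    s=ctrl.read_state();R=rot(s["tool_rot"]);p=np.array(s["eef_pos"])
    for q,T in targets:
        v=R.inv().apply(np.array(q)-p)/10;w=np.degrees((R.inv()*T).as_rotvec())
        print("travel",np.round(v,2).tolist(),"ang",np.round(w,1).tolist(),"rows>=",int(np.ceil(max(np.linalg.norm(v)/5,np.linalg.norm(w)/8.59))))
def st():
    s=ctrl.read_state();print("t",round(s["clock"],1),"p",np.round(s["eef_pos"],1),"rot",np.round(s["tool_rot"],3),"F",np.round(s["force"],1),"w",round(s["width"],1))
def shot(cam,name=None,crop=None,scale=1):
    d=ctrl.get_image(cam)
    if name:
        f=d["frame"][:,:,::-1]
        if crop: f=f[crop[1]:crop[3],crop[0]:crop[2]]
        cv2.imwrite(f"pics/{name}.png",cv2.resize(f,None,fx=scale,fy=scale,interpolation=cv2.INTER_CUBIC))
    return d
def ray(d,u,v):
    r=np.array([(u-d["cx"])/d["fx"],(v-d["cy"])/d["fy"],1.]);return np.array(d["origin"]),rot(d["orientation"]).apply(r)
def atz(d,u,v,z):
    o,r=ray(d,u,v);return o+r*(z-o[2])/r[2]
def tri(obs):  # [(d,u,v),...] nearest point to rays
    A=np.zeros((3,3));b=np.zeros(3)
    for d,u,v in obs:
        o,r=ray(d,u,v);r/=np.linalg.norm(r);M=np.eye(3)-np.outer(r,r);A+=M;b+=M@o
    return np.linalg.solve(A,b)
def proj(d,P):
    c=rot(d["orientation"]).inv().apply(np.atleast_2d(P)-np.array(d["origin"]));return np.c_[c[:,0]/c[:,2]*d["fx"]+d["cx"],c[:,1]/c[:,2]*d["fy"]+d["cy"]]
def spots(c,t): print(c,t,[(np.round(r["at"],1).tolist(),round(r["confidence"],2)) for r in ctrl.spot_point(c,t)])
E
python3 - <<'E'
from h import *
plan(([560,-20,330],down(0)),([400,300,380],down(0.6)))
d=ctrl.get_image("wrist");s=ctrl.read_state()
R=rot(s["tool_rot"]);print(R.inv().apply(np.array(d["origin"])-s["eef_pos"]),(R.inv()*rot(d["orientation"])).as_matrix().round(2),d["fx"],d["cx"],d["cy"])
E
```

```text
travel [-46.46, 52.89, -9.87] ang [-0.0, 0.0, 68.6] rows>= 15
travel [-22.49, 26.33, -14.87] ang [-0.0, -0.0, 34.3] rows>= 8
[   0.4350583   -68.67494406 -142.09951767] [[ 1.    0.   -0.  ]
 [-0.    0.96  0.27]
 [ 0.   -0.27  0.96]] 314.9944068825351 258.26982661973386 190.9307275050595
```

```bash
python3 -m creep '[{"hand":1,"travel":[-15.5,17.6,-9.9],"angular":[0,0,23]},{"hand":1,"travel":[-15.5,17.6,-9.9],"angular":[0,0,23]},{"hand":1,"travel":[-31,35,-9.9],"angular":[0,0,45]},{"hand":1,"travel":[-46.5,52.9,-9.9],"angular":[0,0,68.6]},{"hand":1,"travel":[-46.5,52.9,-9.9],"angular":[0,0,68.6]},{"hand":1,"travel":[-46.5,52.9,-9.9],"angular":[0,0,68.6]},{"hand":1,"travel":[-46.5,52.9,-9.9],"angular":[0,0,68.6]},{"hand":1,"travel":[-46.5,52.9,-9.9],"angular":[0,0,68.6]},{"hand":1,"travel":[-46.5,52.9,-9.9],"angular":[0,0,68.6]},{"hand":1,"travel":[-46.5,52.9,-9.9],"angular":[0,0,68.6]},{"hand":1,"travel":[-46.5,52.9,-9.9],"angular":[0,0,68.6]},{"hand":1,"travel":[-46.5,52.9,-9.9],"angular":[0,0,68.6]},{"hand":1,"travel":[-46.5,52.9,-9.9],"angular":[0,0,68.6]},{"hand":1,"travel":[-46.5,52.9,-9.9],"angular":[0,0,68.6]},{"hand":1,"travel":[-46.5,52.9,-9.9],"angular":[0,0,68.6]},{"hand":1,"travel":[-46.5,52.9,-9.9],"angular":[0,0,68.6]},{"hand":1,"travel":[-46.5,52.9,-9.9],"angular":[0,0,68.6]},{"hand":1,"travel":[-46.5,52.9,-9.9],"angular":[0,0,68.6]},{"hand":1,"travel":[-46.5,52.9,-9.9],"angular":[0,0,68.6]},{"hand":1,"travel":[-46.5,52.9,-9.9],"angular":[0,0,68.6]}]'
python3 - <<'E'
from h import *
st();d=shot("wrist","w1",scale=1.5)
np.savez("w1.npz",o=d["origin"],r=d["orientation"])
for t in ["feeder","hopper","switch_nub","stray1"]: spots("wrist",t)
E
```

```text
clock: 3.15
eef_pos: [559.7, -19.0, 330.3]
tool_rot: [-3.141, 0.0, 0.003]
force: [0.4, -0.7, -0.9]
width: 85.5
t 3.1 p [559.7 -19.  330.3] rot [-3.141e+00  0.000e+00  3.000e-03] F [ 0.4 -0.7 -0.9] w 85.5
wrist feeder [([637.0, 22.3, -3.2], 0.88)]
wrist hopper [([628.1, 28.8, 9.1], 0.57)]
wrist switch_nub [([629.4, -78.6, 66.9], 0.51)]
wrist stray1 [([448.9, 63.6, 10.3], 0.75)]
```

View pics/w1.png

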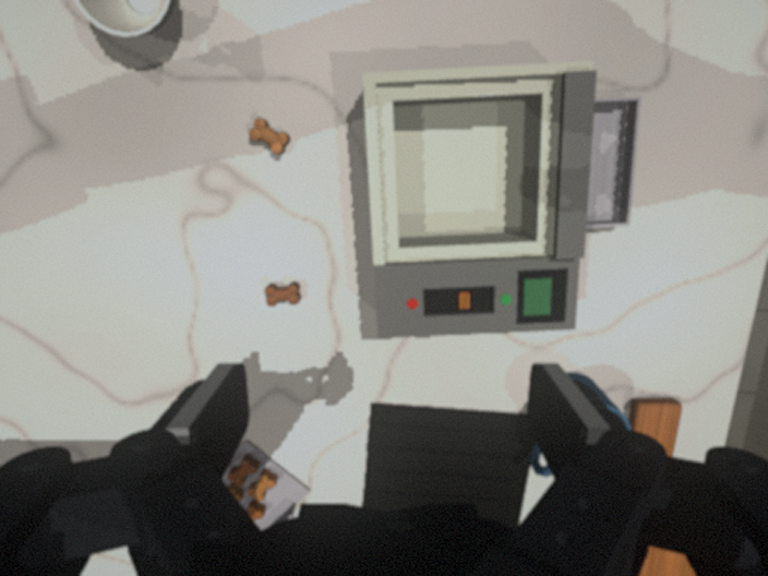

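```bash
python3 - <<'E'
from h import *
d=ctrl.get_image("wrist")
px=np.array([(363,74),(360,337),(575,328),(424,290),(495,287),(495,313),(424,316)])/1.5
M=np.array([(-95,95),(-95,-130),(86,-130),(-52,-85),(12,-85),(12,-111),(-52,-111)])
def f(q):
    c,s=np.cos(q[2]),np.sin(q[2]);P=np.c_[q[0]+c*M[:,0]-s*M[:,1],q[1]+s*M[:,0]+c*M[:,1],np.full(len(M),q[3])]
    return (proj(d,P)-px).ravel()
for free in (0,1):
    g=f if free else (lambda q:f([*q,68.]))
    r=least_squares(g,[640,20,0]+([68] if free else []));print(r.x.round(3),r.fun.reshape(-1,2).round(1).tolist())
x,y,a=least_squares(lambda q:f([*q,68.]),[640,20,0]).x
nub=atz(d,464/1.5,300/1.5,68);print("nub",nub)
c,s=np.cos(a),np.sin(a)
print("nub in feeder",c*(nub[0]-x)+s*(nub[1]-y),-s*(nub[0]-x)+c*(nub[1]-y))
E
```

```text
[6.39454e+02 1.83770e+01 3.80000e-02] [[-0.4, -1.7], [9.9, 0.3], [-1.7, 1.9], [-2.1, -0.8], [-1.5, -0.4], [-2.0, 0.6], [-1.8, 0.2]]
[6.39141e+02 1.89510e+01 3.80000e-02 7.05150e+01] [[-0.8, -2.5], [9.6, 0.6], [-1.2, 2.1], [-2.2, -0.7], [-1.3, -0.3], [-1.8, 0.8], [-1.9, 0.4]]
nub [629.70725187 -78.91896108  68.        ]
nub in feeder -13.408992338634496 -96.85936133963499
```

```bash
cat >> h.py <<'E'
def F(pose,P):
    x,y,a=pose;return np.array([x,y,0])+Ro.from_euler('z',a).apply(np.atleast_2d(P))
E
python3 - <<'E'
from h import *
d=ctrl.get_image("wrist")
px=np.array([(363,74),(575,328),(424,290),(495,287),(495,313),(424,316)])/1.5
M=np.array([(-95,95,68),(86,-130,68),(-52,-85,68),(12,-85,68),(12,-111,68),(-52,-111,68)])
r=least_squares(lambda q:(proj(d,F(q,M))-px).ravel(),[640,20,0]);print(r.x.round(4),r.fun.reshape(-1,2).round(1).tolist())
p=r.x;np.save("feeder.npy",p)
for n,P in dict(nub=(-14,-98,68),free=(1,-98,68),hop=(-11,13,8)).items(): print(n,F(p,P).round(1),proj(d,F(p,P)).round(1)*1.5)
# tilted tool: lower front fingertip
d2=shot("wrist","slot",crop=(230,170,400,230),scale=4)
E
```

```text
[6.406337e+02 1.836400e+01 5.140000e-02] [[-0.5, -0.5], [0.6, 0.9], [-0.4, -0.4], [0.2, -0.7], [-0.0, 0.4], [0.2, 0.6]]
nub [[631.7 -80.2  68. ]] [[466.2 301.2]]
free [[646.7 -79.5  68. ]] [[482.85 300.45]]
hop [[629.   30.8   8. ]] [[458.85 171.45]]
```

View pics/slot.png

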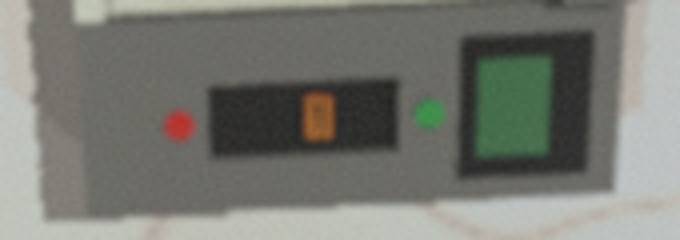

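```bash
python3 - <<'E'
from h import *
d=ctrl.get_image("wrist")
px=np.array([(363/1.5-.3,74/1.5-.3),(575/1.5-.3,328/1.5-.3),(282.2,191.7),(328.8,189.6),(328.8,207.1),(282.3,208.8)])
M=np.array([(-95,95,68),(86,-130,68),(-52,-85,68),(12,-85,68),(12,-111,68),(-52,-111,68)])
r=least_squares(lambda q:(proj(d,F(q,M))-px).ravel(),[640,20,0]);print(r.x.round(4),r.fun.reshape(-1,2).round(1).tolist())
p=r.x;np.save("feeder.npy",p)
T=F(p,[(10.4,-98,100)])[0];plan((T,down(p[2],.44)));print(T)
E
```

```text
[6.398261e+02 1.977740e+01 5.010000e-02] [[-0.8, -1.8], [0.3, 0.2], [-0.6, 0.1], [0.8, -0.1], [0.6, 0.9], [-0.1, 1.3]]
travel [9.51, 5.72, 23.03] ang [0.6, 25.2, -2.8] rows>= 6
[655.11970295 -77.57896733 100.        ]
```

```bash
python3 -m creep '[{"hand":0,"travel":[9.5,5.7,12],"angular":[0,25,-2.7]},{"hand":0,"travel":[9.5,5.7,12],"angular":[0,25,-2.7]},{"hand":0,"travel":[9.5,5.7,12],"angular":[0,25,-2.7]},{"hand":0,"travel":[9.5,5.7,12],"angular":[0,25,-2.7]},{"hand":0,"travel":[9.5,5.7,18],"angular":[0,25,-2.7]},{"hand":0,"travel":[9.5,5.7,23],"angular":[0.6,25.2,-2.8]},{"hand":0,"travel":[9.5,5.7,23],"angular":[0.6,25.2,-2.8]},{"hand":0,"travel":[9.5,5.7,23],"angular":[0.6,25.2,-2.8]},{"hand":0,"travel":[9.5,5.7,23],"angular":[0.6,25.2,-2.8]},{"hand":0,"travel":[9.5,5.7,23],"angular":[0.6,25.2,-2.8]},{"hand":0,"travel":[9.5,5.7,23],"angular":[0.6,25.2,-2.8]}]'
python3 - <<'E'
from h import *
st();d=shot("wrist","w2",scale=1.5);p=np.load("feeder.npy")
print(proj(d,F(p,[(-52,-85,68),(12,-85,68),(12,-111,68),(-52,-111,68)]))*1.5)
s=ctrl.read_state();R=rot(s["tool_rot"])
print(proj(d,s["eef_pos"]+R.apply([[0,0,0],[-12,-11,0],[-12,11,0],[12,-11,0],[12,11,0]]))*1.5)
E
```

```text
clock: 4.7
eef_pos: [668.4, -80.6, 119.0]
tool_rot: [-3.133, -0.405, 0.049]
force: [0.1, -0.4, -0.4]
width: 0.1
t 4.7 p [668.4 -80.6 119. ] rot [-3.133 -0.405  0.049] F [ 0.1 -0.4 -0.4] w 0.1
[[132.71214609 307.15067562]
 [309.87101802 287.89330965]
 [312.60611897 347.39375339]
 [142.89385536 374.14346391]]
[[384.4936695  371.61507999]
 [347.23185496 340.50144944]
 [348.75888168 401.49688922]
 [421.6555374  340.53993124]
 [420.33431792 401.54203625]]
```

View pics/w2.png

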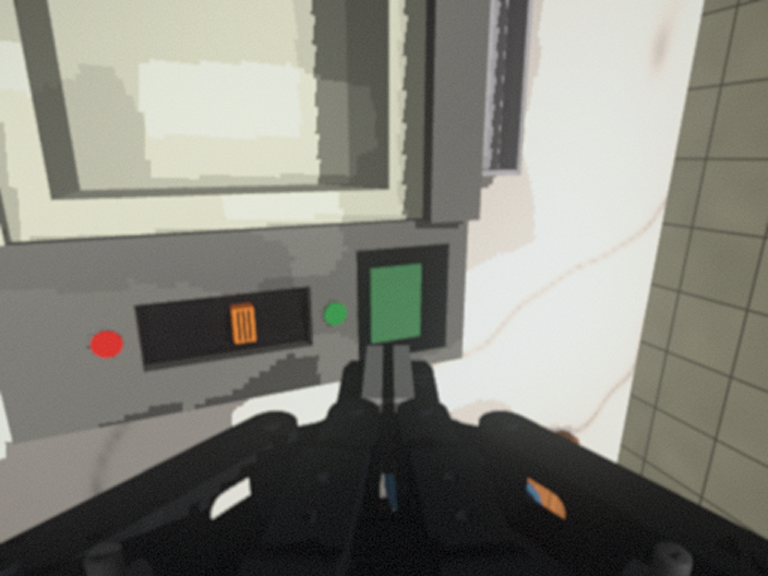

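```bash
python3 - <<'E'
from h import *
p=np.load("feeder.npy")
T=F(p,[(5.2,-98,80)])[0];plan((T,down(p[2],.44)));print(T)
E
```

```text
travel [-3.21, -0.34, 2.87] ang [-0.5, 2.0, -0.0] rows>= 1
[649.92622464 -77.83931911  80.        ]
```

```bash
python3 -m creep '[{"hand":0,"travel":[-3.2,-0.35,2.9],"angular":[-0.5,2,0]},{"hand":0,"travel":[-3.2,-0.35,2.9],"angular":[-0.5,2,0]},{"hand":0,"travel":[-3.2,-0.35,2.9],"angular":[-0.5,2,0]},{"hand":0,"travel":[-3.2,-0.35,2.9],"angular":[-0.5,2,0]},{"hand":0,"travel":[-3.2,-0.35,2.9],"angular":[-0.5,2,0]},{"hand":0,"travel":[-3.2,-0.35,2.9],"angular":[-0.5,2,0]}]'
python3 - <<'E'
from h import *
st();d=shot("wrist","w3",crop=(100,150,370,290),scale=2.9);p=np.load("feeder.npy")
o=np.array([100,150])
print((proj(d,F(p,[(-52,-85,68),(12,-85,68),(12,-111,68),(-52,-111,68),(-14,-98,68)]))-o)*2.9)
T=F(p,[(5.2,-98,66.4)])[0];plan((T,down(p[2],.44)));print(T)
E
```

```text
clock: 5.35
eef_pos: [668.1, -82.7, 102.7]
tool_rot: [-3.13, -0.387, 0.05]
force: [0.7, 0.7, -0.3]
width: -0.0
t 5.3 p [668.1 -82.7 102.7] rot [-3.13  -0.387  0.05 ] F [ 0.7  0.7 -0.3] w -0.0
[[-35.69924353 171.14438565]
 [334.46130804 131.59515488]
 [339.07516275 255.43842563]
 [-14.62227562 311.14963766]
 [201.67134999 212.61803331]]
travel [-3.02, -0.55, 2.69] ang [-0.7, 3.1, -0.0] rows>= 1
[649.92622464 -77.83931911  66.4       ]
```

View pics/w3.png

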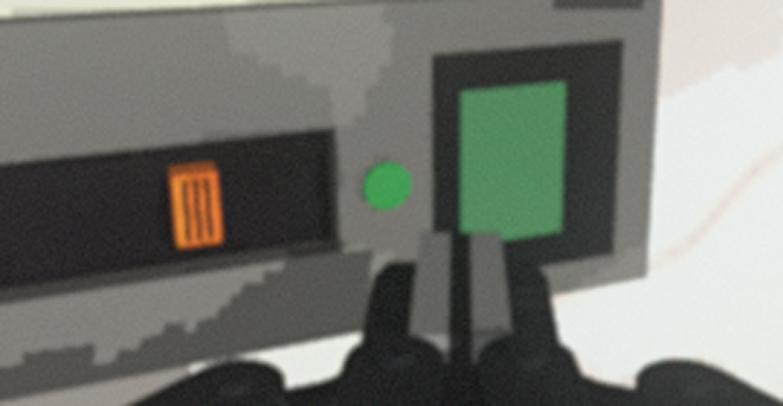

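```bash
python3 - <<'E'
from h import *
s=ctrl.read_state();print(np.round(s["qpos"],3),np.round(s["qd"],3))
E
```

```text
[-0.011  0.715  0.203  1.944 -1.099  0.233  1.218] [-0.002  0.    -0.    -0.001 -0.002  0.001  0.002]
```

```bash
python3 - <<'E'
from h import *
p=np.load("feeder.npy")
plan((F(p,[(1.5,-97.3,120)])[0],down(p[2])),(F(p,[(1.5,-97.3,80)])[0],down(p[2])))
E
```

```text
travel [-1.34, -0.68, -2.41] ang [-0.7, -22.1, 0.1] rows>= 3
travel [-2.85, -0.63, 1.29] ang [-0.7, -22.1, 0.1] rows>= 3
```

```bash
python3 -m creep '[{"hand":0,"travel":[-1.3,-0.7,-2.4],"angular":[-0.3,-8,0]},{"hand":0,"travel":[-1.3,-0.7,-2.4],"angular":[-0.7,-22.1,0.1]},{"hand":0,"travel":[-1.3,-0.7,-2.4],"angular":[-0.7,-22.1,0.1]},{"hand":0,"travel":[-1.3,-0.7,-2.4],"angular":[-0.7,-22.1,0.1]},{"hand":0,"travel":[-2.85,-0.6,1.3],"angular":[-0.7,-22.1,0.1]},{"hand":0,"travel":[-2.85,-0.6,1.3],"angular":[-0.7,-22.1,0.1]},{"hand":0,"travel":[-2.85,-0.6,1.3],"angular":[-0.7,-22.1,0.1]},{"hand":0,"travel":[-2.85,-0.6,1.3],"angular":[-0.7,-22.1,0.1]},{"hand":0,"travel":[-2.85,-0.6,1.3],"angular":[-0.7,-22.1,0.1]},{"hand":0,"travel":[-2.85,-0.6,1.3],"angular":[-0.7,-22.1,0.1]}]'
python3 - <<'E'
from h import *
p=np.load("feeder.npy");st();print(np.round(ctrl.read_state()["qpos"],2))
d=ctrl.get_image("wrist")
print(proj(d,F(p,[(-14,-98,68)])));spots("wrist","switch_nub")
hsv=cv2.cvtColor(d["frame"],cv2.COLOR_RGB2HSV);m=(hsv[...,0]>4)&(hsv[...,0]<22)&(hsv[...,1]>150)&(hsv[...,2]>120)
n,l,s_,c=cv2.connectedComponentsWithStats(m.astype(np.uint8));print([(c[i].round(1).tolist(),int(s_[i,4]),s_[i,:4].tolist()) for i in range(1,n) if s_[i,4]>30])
T=F(p,[(1.5,-97.3,63)])[0];plan((T,down(p[2])),(F(p,[(-15,-97.3,63)])[0],down(p[2])))
E
```

```text
clock: 6.4
eef_pos: [646.9, -77.9, 81.3]
tool_rot: [3.141, -0.003, 0.05]
force: [-0.0, 0.1, -0.7]
width: -0.1
t 6.4 p [646.9 -77.9  81.3] rot [ 3.141e+00 -3.000e-03  5.000e-02] F [-0.   0.1 -0.7] w -0.1
[-0.29  0.92  0.67  1.65 -0.72  0.84  0.74]
[[225.9213244 236.3006795]]
wrist switch_nub [([628.3, -75.7, 68.6], 0.58)]
[([223.9, 231.3], 399, [216, 219, 17, 28])]
travel [-0.04, -0.05, 1.78] ang [0.0, -0.1, -0.0] rows>= 1
travel [-1.69, -0.05, 1.78] ang [0.0, -0.1, -0.0] rows>= 1
```

```bash
python3 -m creep '[{"hand":0,"travel":[0,-0.13,1.0],"angular":[0,0,0]},{"hand":0,"travel":[0,-0.13,1.3],"angular":[0,0,0]},{"hand":0,"travel":[0,-0.13,1.5],"angular":[0,0,0]},{"hand":0,"travel":[0,-0.13,1.7],"angular":[0,0,0]},{"hand":0,"travel":[0,-0.13,1.7],"angular":[0,0,0]}]'
```

```text
clock: 7.0
eef_pos: [646.4, -76.5, 63.4]
tool_rot: [3.141, -0.001, 0.05]
force: [-0.6, 0.2, 0.3]
width: -0.1
```

```bash
python3 -m creep '[{"hand":0,"travel":[-0.4,0,0],"angular":[0,0,0]},{"hand":0,"travel":[-0.8,0,0],"angular":[0,0,0]},{"hand":0,"travel":[-1.2,0,0],"angular":[0,0,0]},{"hand":0,"travel":[-1.5,0,0],"angular":[0,0,0]},{"hand":0,"travel":[-1.6,0,0],"angular":[0,0,0]},{"hand":0,"travel":[-1.6,0,0],"angular":[0,0,0]}]'
```

```text
clock: 7.6
eef_pos: [630.2, -77.3, 63.5]
tool_rot: [3.141, -0.001, 0.05]
force: [0.4, 0.0, 0.3]
width: 0.3
```

```bash
python3 -m creep '[{"hand":0,"travel":[-0.15,0,0],"angular":[0,0,0]},{"hand":0,"travel":[-0.3,0,0],"angular":[0,0,0]},{"hand":0,"travel":[-0.3,0,0],"angular":[0,0,0]}]'
```

```text
clock: 7.9
eef_pos: [628.2, -77.3, 63.6]
tool_rot: [3.141, -0.003, 0.05]
force: [3.5, -0.7, -3.0]
width: 0.0
```

```bash
python3 -m creep '[{"hand":0,"travel":[0.1,0,-3],"angular":[0,0,0]},{"hand":0,"travel":[0.1,0,-8],"angular":[0,0,0]},{"hand":0,"travel":[0.1,0,-10],"angular":[0,0,0]},{"hand":0,"travel":[0.1,0,-10],"angular":[0,0,0]}]'
python3 - <<'E'
from h import *
p=np.load("feeder.npy");st();spots("wrist","switch_nub")
d=ctrl.get_image("wrist");print("pred OFF",proj(d,F(p,[(-26,-97,68)])),"ON",proj(d,F(p,[(-14,-97,68)])))
hsv=cv2.cvtColor(d["frame"],cv2.COLOR_RGB2HSV);m=(hsv[...,0]>4)&(hsv[...,0]<22)&(hsv[...,1]>150)&(hsv[...,2]>120)
n,l,s_,c=cv2.connectedComponentsWithStats(m.astype(np.uint8));print([(c[i].round(1).tolist(),int(s_[i,4])) for i in range(1,n) if s_[i,4]>30])
plan(([358,-322,250],down(.8)))
E
```

```text
clock: 8.3
eef_pos: [630.3, -78.3, 167.2]
tool_rot: [3.14, -0.008, 0.05]
force: [0.6, -0.5, -0.1]
width: -0.0
t 8.3 p [630.3 -78.3 167.2] rot [ 3.14  -0.008  0.05 ] F [ 0.6 -0.5 -0.1] w -0.0
wrist switch_nub [([628.3, -75.7, 68.6], 0.58)]
pred OFF [[243.19890544 192.84242521]] ON [[258.37437136 192.83226725]]
[([243.1, 192.5], 196)]
travel [-28.19, 23.13, -8.73] ang [0.0, -0.1, -43.0] rows>= 8
```

```bash
python3 -m creep '[{"hand":1,"travel":[-10,8,-8.7],"angular":[0,0,-20]},{"hand":1,"travel":[-28.2,23.1,-8.7],"angular":[0,0,-43]},{"hand":1,"travel":[-28.2,23.1,-8.7],"angular":[0,0,-43]},{"hand":1,"travel":[-28.2,23.1,-8.7],"angular":[0,0,-43]},{"hand":1,"travel":[-28.2,23.1,-8.7],"angular":[0,0,-43]},{"hand":1,"travel":[-28.2,23.1,-8.7],"angular":[0,0,-43]},{"hand":1,"travel":[-28.2,23.1,-8.7],"angular":[0,0,-43]},{"hand":1,"travel":[-28.2,23.1,-8.7],"angular":[0,0,-43]},{"hand":1,"travel":[-28.2,23.1,-8.7],"angular":[0,0,-43]},{"hand":1,"travel":[-28.2,23.1,-8.7],"angular":[0,0,-43]},{"hand":1,"travel":[-28.2,23.1,-8.7],"angular":[0,0,-43]},{"hand":1,"travel":[-28.2,23.1,-8.7],"angular":[0,0,-43]},{"hand":1,"travel":[-28.2,23.1,-8.7],"angular":[0,0,-43]}]'
python3 - <<'E'
from h import *
st();d=shot("wrist","w4",scale=1.5)
for t in ["scoop","scoop_edge","biscuit1"]: spots("wrist",t)
E
```

```text
clock: 9.7
eef_pos: [358.6, -320.8, 249.2]
tool_rot: [3.141, -0.002, 0.803]
force: [1.3, -0.8, -0.2]
width: 85.5
t 9.7 p [ 358.6 -320.8  249.2] rot [ 3.141e+00 -2.000e-03  8.030e-01] F [ 1.3 -0.8 -0.2] w 85.5
wrist scoop [([385.7, -351.0, 2.4], 0.87)]
wrist scoop_edge [([435.8, -300.6, 6.4], 0.78)]
wrist biscuit1 [([396.5, -300.2, 15.1], 0.83), ([369.6, -335.5, 7.6], 0.79), ([397.3, -366.9, 6.5], 0.63), ([416.1, -318.2, 10.8], 0.62)]
```

View pics/w4.png

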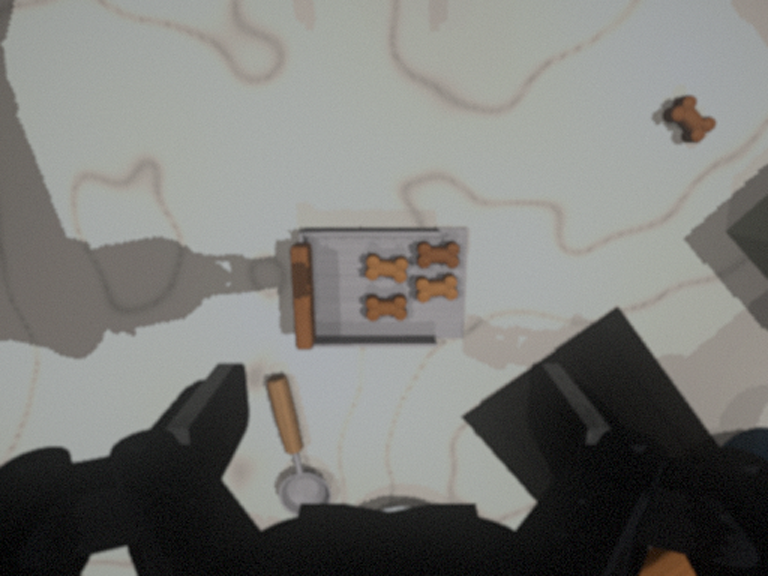

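```bash
python3 - <<'E'
from h import *
d=ctrl.get_image("wrist")
px=np.array([(291,245),(311,243),(314,348),(296,349),(467,228),(464,338)])/1.5-.3
M=np.array([(-72,42,46),(-58,42,46),(-58,-42,46),(-72,-42,46),(68,49,3),(68,-49,3)],float)
r=least_squares(lambda q:(proj(d,F(q,M))-px).ravel(),[387,-351,.8]);print(r.x.round(3),r.fun.reshape(-1,2).round(1).tolist())
p=r.x;np.save("scoop.npy",p)
# bar top height check by z free
r2=least_squares(lambda q:(proj(d,F(q[:3],M[:4]*[1,1,0]+[0,0,q[3]]))-px[:4]).ravel(),[387,-351,.8,46]);print(r2.x.round(3))
B=F(p,[(-65,0,0)])[0];print("bar",B)
plan(([B[0],B[1],90],down(p[2])),([B[0],B[1],21],down(p[2])))
E
```

```text
[ 387.124 -348.862    0.793] [[-0.2, -0.6], [-1.0, 0.8], [-0.4, 0.6], [-0.2, -0.1], [2.1, -0.5], [-0.2, -0.1]]
[ 387.446 -348.575    0.791   45.563]
bar [ 341.51676724 -395.17614032    0.        ]
travel [-6.47, 3.91, 15.96] ang [0.1, -0.1, 0.5] rows>= 4
travel [-6.49, 3.9, 22.86] ang [0.1, -0.1, 0.5] rows>= 5
```

```bash
python3 -m creep '[{"hand":0.6,"travel":[-6.5,3.9,4],"angular":[0,0,0.5]},{"hand":0.6,"travel":[-6.5,3.9,4],"angular":[0,0,0.5]},{"hand":0.6,"travel":[-6.5,3.9,10],"angular":[0,0,0.5]},{"hand":0.6,"travel":[-6.5,3.9,15],"angular":[0,0,0.5]},{"hand":0.6,"travel":[-6.5,3.9,18],"angular":[0,0,0.5]},{"hand":0.6,"travel":[-6.5,3.9,21],"angular":[0,0,0.5]},{"hand":0.6,"travel":[-6.5,3.9,22.8],"angular":[0,0,0.5]},{"hand":0.6,"travel":[-6.5,3.9,22.8],"angular":[0,0,0.5]},{"hand":0.6,"travel":[-6.5,3.9,22.8],"angular":[0,0,0.5]}]' && python3 -m creep '[{"hand":0,"travel":[0,0,0],"angular":[0,0,0]},{"hand":0,"travel":[0,0,0],"angular":[0,0,0]},{"hand":0,"travel":[0,0,0],"angular":[0,0,0]},{"hand":0,"travel":[0,0,0],"angular":[0,0,0]},{"hand":0,"travel":[0,0,0],"angular":[0,0,0]},{"hand":0,"travel":[0,0,0],"angular":[0,0,0]}]'
```

```text
clock: 10.85
eef_pos: [341.3, -395.6, 21.9]
tool_rot: [3.14, -0.002, 0.792]
force: [0.0, -0.2, 0.5]
width: 51.1
clock: 11.45
eef_pos: [342.0, -396.3, 23.2]
tool_rot: [3.138, -0.002, 0.792]
force: [-0.9, -0.3, 6.2]
width: 12.7
```

```bash
python3 - <<'E'
from h import *
p=np.load("feeder.npy");p[1]+=1;np.save("feeder.npy",p)
R=down(p[2]);E=F(p,[(-40,13,130)])[0];plan((E-R.apply([133,0,20]),R))
E
```

```text
travel [38.76, -20.68, -12.7] ang [0.2, -0.2, 42.5] rows>= 10
```

```bash
python3 -m creep '[{"hand":0,"travel":[0,0,-2],"angular":[0,0,0]},{"hand":0,"travel":[0,0,-5],"angular":[0,0,0]},{"hand":0,"travel":[0,0,-8],"angular":[0,0,0]},{"hand":0,"travel":[2,-1,-11],"angular":[0,0,2]},{"hand":0,"travel":[5,-2.7,-12.7],"angular":[0,0,5]},{"hand":0,"travel":[8.5,-4.5,-12.7],"angular":[0,0,9]},{"hand":0,"travel":[12,-6.4,-12.7],"angular":[0,0,13]},{"hand":0,"travel":[15.5,-8.3,-12.7],"angular":[0,0,17]},{"hand":0,"travel":[19,-10.2,-12.7],"angular":[0,0,21]},{"hand":0,"travel":[22.5,-12,-12.7],"angular":[0,0,25]},{"hand":0,"travel":[26,-13.9,-12.7],"angular":[0,0,29]},{"hand":0,"travel":[29.5,-15.8,-12.7],"angular":[0,0,33]},{"hand":0,"travel":[33,-17.7,-12.7],"angular":[0,0,37]},{"hand":0,"travel":[36,-19.3,-12.7],"angular":[0,0,40]},{"hand":0,"travel":[38,-20.2,-12.7],"angular":[0,0,42]},{"hand":0,"travel":[38.8,-20.7,-12.7],"angular":[0.2,-0.2,42.5]},{"hand":0,"travel":[38.8,-20.7,-12.7],"angular":[0.2,-0.2,42.5]},{"hand":0,"travel":[38.8,-20.7,-12.7],"angular":[0.2,-0.2,42.5]},{"hand":0,"travel":[38.8,-20.7,-12.7],"angular":[0.2,-0.2,42.5]},{"hand":0,"travel":[38.8,-20.7,-12.7],"angular":[0.2,-0.2,42.5]}]'
python3 - <<'E'
from h import *
st();p=np.load("feeder.npy");print(np.round(ctrl.read_state()["qpos"],2))
for t,z in ((.2,120),(.4,105),(.55,90),(.7,80),(.85,75),(.95,75)):
    R=down(p[2],-t);E=F(p,[(-40,13,z)])[0];print(t,E-R.apply([133,0,20]));plan((E-R.apply([133,0,20]),R))
d=shot("wrist","w5")
E
```

```text
clock: 13.45
eef_pos: [466.2, 24.2, 150.2]
tool_rot: [-3.142, 0.001, 0.048]
force: [-0.2, -0.6, -2.9]
width: 12.8
t 13.4 p [466.2  24.2 150.2] rot [-3.142e+00  1.000e-03  4.800e-02] F [-0.2 -0.6 -2.9] w 12.8
[-0.66  0.65  0.84  2.11 -0.75  0.71  0.73]
0.2 [473.00843218  25.43108722 166.02435255]
travel [0.69, -0.09, -1.59] ang [-0.0, -11.4, -0.1] rows>= 2
0.4 [484.65652801  26.01501236 175.21385941]
travel [1.85, -0.1, -2.51] ang [-0.0, -22.9, -0.1] rows>= 3
0.55 [496.42248146  26.60484576 176.56789189]
travel [3.03, -0.1, -2.64] ang [-0.0, -31.5, -0.1] rows>= 4
0.7 [510.49716692  27.31041711 180.97779615]
travel [4.44, -0.1, -3.08] ang [-0.0, -40.1, -0.1] rows>= 5
0.85 [526.56449729  28.11588078 188.1199568 ]
travel [6.05, -0.1, -3.8] ang [-0.0, -48.7, -0.1] rows>= 6
0.95 [538.2064874   28.69949984 194.81792393]
travel [7.21, -0.11, -4.47] ang [-0.1, -54.4, -0.1] rows>= 7
```

View pics/w5.png

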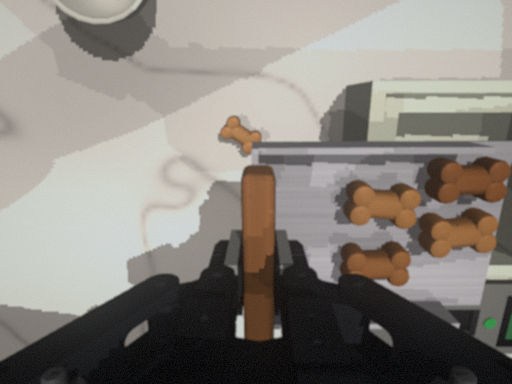

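```bash
python3 -m creep '[{"hand":0,"travel":[0.35,0,-0.8],"angular":[0,-5.7,0]},{"hand":0,"travel":[0.7,-0.1,-1.6],"angular":[0,-11.4,0]},{"hand":0,"travel":[1.3,-0.1,-2.05],"angular":[0,-17,0]},{"hand":0,"travel":[1.85,-0.1,-2.5],"angular":[0,-22.9,0]},{"hand":0,"travel":[2.4,-0.1,-2.6],"angular":[0,-27,0]},{"hand":0,"travel":[3.0,-0.1,-2.65],"angular":[0,-31.5,0]},{"hand":0,"travel":[3.7,-0.1,-2.85],"angular":[0,-36,0]},{"hand":0,"travel":[4.45,-0.1,-3.1],"angular":[0,-40.1,0]},{"hand":0,"travel":[5.2,-0.1,-3.4],"angular":[0,-44.5,0]},{"hand":0,"travel":[6.05,-0.1,-3.8],"angular":[0,-48.7,0]},{"hand":0,"travel":[7.2,-0.1,-4.5],"angular":[0,-54.4,0]},{"hand":0,"travel":[7.2,-0.1,-4.5],"angular":[0,-54.4,0]},{"hand":0,"travel":[7.2,-0.1,-4.5],"angular":[0,-54.4,0]},{"hand":0,"travel":[7.2,-0.1,-4.5],"angular":[0,-54.4,0]},{"hand":0,"travel":[7.2,-0.1,-4.5],"angular":[0,-54.4,0]},{"hand":0,"travel":[7.2,-0.1,-4.5],"angular":[0,-54.4,0]},{"hand":0,"travel":[7.2,-0.1,-4.5],"angular":[0,-54.4,0]},{"hand":0,"travel":[7.2,-0.1,-4.5],"angular":[0,-54.4,0]}]'
python3 - <<'E'
from h import *
st();p=np.load("feeder.npy");print(np.round(ctrl.read_state()["qpos"],2))
a=ctrl.get_image("top");spots("top","biscuit1")
cv2.imwrite("pics/x.png",a["frame"][:,:,::-1])
b=ctrl.get_image("scene");spots("scene","biscuit1");w=ctrl.get_image("wrist");spots("wrist","biscuit1")
A=cv2.resize(a["frame"][120:260,170:400],None,fx=2.2,fy=2.2);B=cv2.resize(b["frame"][150:270,150:350],None,fx=2.5,fy=2.5)
W=cv2.resize(w["frame"],(400,300));c=np.zeros((620,910,3),np.uint8);c[:A.shape[0],:A.shape[1]]=A;c[310:310+300,:500]=B;c[:300,506:906]=W
cv2.imwrite("pics/pour.png",cv2.resize(c[:,:,::-1],(800,545)))
E
```

```text
clock: 15.3
eef_pos: [538.0, 29.1, 194.9]
tool_rot: [3.14, 0.95, 0.048]
force: [-0.6, -0.4, -0.7]
width: 12.9
t 15.3 p [538.   29.1 194.9] rot [3.14  0.95  0.048] F [-0.6 -0.4 -0.7] w 12.9
[-0.15  1.09  0.15  1.03 -0.11  1.98  0.05]
top biscuit1 [([669.3, -8.0, 17.5], 0.4)]
scene biscuit1 [([629.2, 52.4, 16.3], 0.43)]
wrist biscuit1 []
```

View pics/pour.png

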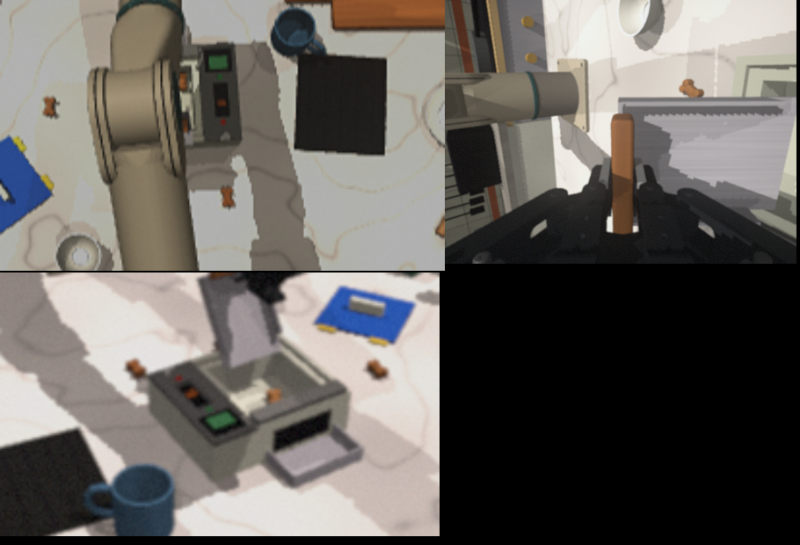

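```bash
python3 - <<'E'
from h import *
plan(([500,20,260],down(0.05)))
a=ctrl.get_image("top");
for t in ["mug","mat","saucer","teaspoon"]: spots("top",t)
b=ctrl.get_image("scene")
for t in ["mat","mug"]: spots("scene",t)
E
```

```text
travel [-7.53, 0.71, -0.64] ang [-0.0, 54.4, -0.1] rows>= 7
top mug [([759.9, -218.8, -0.9], 0.74)]
top mat [([631.5, -309.4, 1.5], 0.69), ([454.0, -92.6, 13.9], 0.57), ([651.8, 490.4, 1.2], 0.22)]
top saucer [([602.2, -532.3, 1.6], 0.62)]
top teaspoon [([439.4, -515.6, -1.0], 0.87), ([361.5, 530.0, 2.2], 0.58)]
scene mat [([628.1, -309.4, -2.2], 0.87), ([599.5, 34.7, 77.4], 0.69), ([629.7, 245.6, 11.7], 0.48), ([556.9, 28.0, 127.3], 0.23)]
scene mug [([759.9, -214.5, -3.3], 0.68)]
```

```bash
python3 -m creep '[{"hand":0,"travel":[-0.4,0,-5],"angular":[0,0,0]},{"hand":0,"travel":[-2,0.2,-4.5],"angular":[0,8,0]},{"hand":0,"travel":[-3,0.2,-4],"angular":[0,16,0]},{"hand":0,"travel":[-4,0.3,-3],"angular":[0,24,0]},{"hand":0,"travel":[-5,0.4,-2],"angular":[0,32,0]},{"hand":0,"travel":[-6,0.6,-1.5],"angular":[0,40,0]},{"hand":0,"travel":[-7,0.7,-1],"angular":[0,48,0]},{"hand":0,"travel":[-7.5,0.7,-0.6],"angular":[0,54.4,0]},{"hand":0,"travel":[-7.5,0.7,-0.6],"angular":[0,54.4,0]},{"hand":0,"travel":[-7.5,0.7,-0.6],"angular":[0,54.4,0]},{"hand":0,"travel":[-7.5,0.7,-0.6],"angular":[0,54.4,0]},{"hand":0,"travel":[-7.5,0.7,-0.6],"angular":[0,54.4,0]},{"hand":0,"travel":[-7.5,0.7,-0.6],"angular":[0,54.4,0]}]'
python3 - <<'E'
from h import *
print(np.round(ctrl.read_state()["qpos"],2))
R=down(-.456);S=np.array([625,-310,4.])
for z in (80,0): 
    T=S+[0,0,z]-R.apply([65,0,23]);print(T);plan((T,R))
E
```

```text
clock: 17.3
eef_pos: [500.6, 19.9, 259.0]
tool_rot: [3.141, 0.002, 0.049]
force: [-0.6, -0.2, -1.7]
width: 12.7
[-0.4   0.41  0.43  1.9  -0.22  0.88  0.18]
[ 566.64162741 -281.37657693  107.        ]
travel [5.16, 30.41, 15.21] ang [0.1, 0.1, 28.9] rows>= 7
[ 566.64162741 -281.37657693   27.        ]
travel [5.17, 30.4, 23.21] ang [0.1, 0.1, 28.9] rows>= 8
```

```bash
python3 -m creep '[{"hand":0,"travel":[1.5,8,2],"angular":[0,0,7]},{"hand":0,"travel":[3,16,3],"angular":[0,0,14]},{"hand":0,"travel":[4,24,6],"angular":[0,0,21]},{"hand":0,"travel":[5.2,30.4,10],"angular":[0,0,28.9]},{"hand":0,"travel":[5.2,30.4,13],"angular":[0,0,28.9]},{"hand":0,"travel":[5.2,30.4,16],"angular":[0,0,28.9]},{"hand":0,"travel":[5.2,30.4,18],"angular":[0.1,0.1,28.9]},{"hand":0,"travel":[5.2,30.4,20],"angular":[0.1,0.1,28.9]},{"hand":0,"travel":[5.2,30.4,21],"angular":[0.1,0.1,28.9]},{"hand":0,"travel":[5.2,30.4,22],"angular":[0.1,0.1,28.9]},{"hand":0,"travel":[5.2,30.4,22],"angular":[0.1,0.1,28.9]},{"hand":0,"travel":[5.2,30.4,22],"angular":[0.1,0.1,28.9]}]'
python3 - <<'E'
from h import *
st();R=down(-.456);S=np.array([625,-310,4.]);plan((S-R.apply([65,0,23]),R))
E
```

```text
clock: 18.5
eef_pos: [568.4, -280.5, 40.7]
tool_rot: [-3.14, -0.002, -0.454]
force: [-0.4, -1.0, -1.0]
width: 12.8
t 18.5 p [ 568.4 -280.5   40.7] rot [-3.14e+00 -2.00e-03 -4.54e-01] F [-0.4 -1.  -1. ] w 12.8
travel [-0.12, 0.15, 1.36] ang [-0.1, -0.1, 0.1] rows>= 1
```

```bash
python3 -m creep '[{"hand":0,"travel":[0,0,0.6],"angular":[0,0,0]},{"hand":0,"travel":[0,0,1.0],"angular":[0,0,0]},{"hand":0,"travel":[0,0,1.2],"angular":[0,0,0]},{"hand":0,"travel":[0,0,1.35],"angular":[0,0,0]},{"hand":0,"travel":[0,0,1.35],"angular":[0,0,0]}]' && python3 -m creep '[{"hand":0.4,"travel":[0,0,0],"angular":[0,0,0]},{"hand":0.5,"travel":[0,0,0],"angular":[0,0,0]},{"hand":0.5,"travel":[0,0,0],"angular":[0,0,0]},{"hand":0.5,"travel":[0,0,0],"angular":[0,0,0]},{"hand":0.5,"travel":[0,0,-3],"angular":[0,0,0]},{"hand":0.5,"travel":[0,0,-8],"angular":[0,0,0]},{"hand":0.5,"travel":[0,0,-13],"angular":[0,0,0]},{"hand":0.5,"travel":[0,0,-18],"angular":[0,0,0]},{"hand":0.5,"travel":[0,0,-18],"angular":[0,0,0]}]'
python3 - <<'E'
from h import *
st();a=ctrl.get_image("top");spots("top","scoop");spots("top","stray1");spots("top","lid");spots("top","lid_tab")
b=ctrl.get_image("scene");spots("scene","scoop");spots("scene","lid");spots("scene","stray1")
cv2.imwrite("pics/t6.png",cv2.resize(a["frame"][110:270,120:400,::-1],None,fx=2.8,fy=2.8,interpolation=cv2.INTER_CUBIC))
E
```

```text
clock: 19.0
eef_pos: [568.5, -280.4, 27.4]
tool_rot: [-3.14, -0.002, -0.454]
force: [-0.5, 2.0, 0.3]
width: 12.8
clock: 19.9
eef_pos: [571.6, -283.7, 215.1]
tool_rot: [-3.14, -0.016, -0.454]
force: [-0.1, 0.6, -0.4]
width: 42.8
t 19.9 p [ 571.6 -283.7  215.1] rot [-3.14  -0.016 -0.454] F [-0.1  0.6 -0.4] w 42.8
top scoop [([626.9, -306.1, 1.9], 0.45)]
top stray1 [([404.3, 53.5, 4.9], 0.52), ([624.8, 245.9, 9.8], 0.46), ([639.5, 23.0, 1.0], 0.46), ([627.3, -306.5, 2.7], 0.3)]
top lid [([652.2, 490.6, 1.3], 0.74), ([474.7, 331.5, -1.4], 0.58), ([628.7, -307.9, 3.5], 0.3)]
top lid_tab [([523.7, 266.0, 4.8], 0.87)]
scene scoop [([631.9, -312.2, 1.8], 0.82), ([522.8, 536.9, -2.6], 0.36)]
scene lid [([478.9, 336.9, -0.6], 0.74)]
scene stray1 [([451.2, -86.7, 8.6], 0.55), ([400.5, 52.6, 4.1], 0.43)]
```

View pics/t6.png

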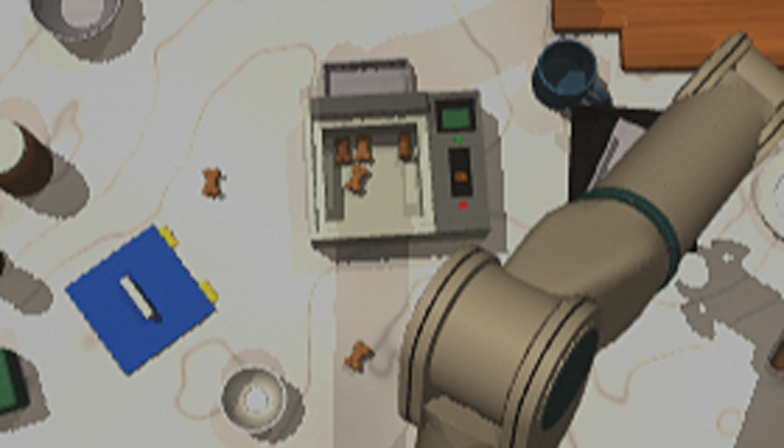

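```bash
cat >> h.py <<'E'
def stray(d,cam="wrist",zt=10):
    hsv=cv2.cvtColor(d["frame"],cv2.COLOR_RGB2HSV)
    for r in ctrl.regions_of(cam,"stray1"):
        m=r["region"].astype(np.uint8);n,l,s_,c=cv2.connectedComponentsWithStats(m)
        if n<2: continue
        i=1+np.argmax(s_[1:,4]);ys,xs=np.where(l==i)
        P=np.array([atz(d,u,v,zt)[:2] for u,v in zip(xs,ys)])
        (cx,cy),(w,h),a=cv2.minAreaRect(P.astype(np.float32))
        C=P.mean(0);ev,V=np.linalg.eigh(np.cov(P.T));ax=V[:,1]
        print("conf",round(r["confidence"],2),"px",c[i].round(1),"mean",C.round(1),"rect",round(cx,1),round(cy,1),"size",round(w),round(h),"long axis deg",round(np.degrees(np.arctan2(ax[1],ax[0]))%180,1))
E
python3 - <<'E'
from h import *
plan(([430,0,230],down(0)))
E
```

```text
travel [-24.65, -19.16, -2.36] ang [-0.1, -0.0, -26.0] rows>= 7
```

```bash
python3 -m creep '[{"hand":0.7,"travel":[-8,-6,-2.4],"angular":[0,0,-8]},{"hand":0.7,"travel":[-16,-12,-2.4],"angular":[0,0,-17]},{"hand":0.7,"travel":[-24.6,-19.2,-2.4],"angular":[0,0,-26]},{"hand":0.7,"travel":[-24.6,-19.2,-2.4],"angular":[0,0,-26]},{"hand":0.7,"travel":[-24.6,-19.2,-2.4],"angular":[0,0,-26]},{"hand":0.7,"travel":[-24.6,-19.2,-2.4],"angular":[0,0,-26]},{"hand":0.7,"travel":[-24.6,-19.2,-2.4],"angular":[0,0,-26]},{"hand":0.7,"travel":[-24.6,-19.2,-2.4],"angular":[0,0,-26]},{"hand":0.7,"travel":[-24.6,-19.2,-2.4],"angular":[0,0,-26]},{"hand":0.7,"travel":[-24.6,-19.2,-2.4],"angular":[0,0,-26]},{"hand":0.7,"travel":[-24.6,-19.2,-2.4],"angular":[0,0,-26]},{"hand":0.7,"travel":[-24.6,-19.2,-2.4],"angular":[0,0,-26]}]'
python3 - <<'E'
from h import *
st();d=shot("wrist","w7");spots("wrist","stray1");stray(d)
E
```

```text
clock: 21.55
eef_pos: [430.9, -0.9, 230.3]
tool_rot: [-3.141, -0.001, -0.002]
force: [-0.2, -0.3, -0.8]
width: 59.9
t 21.6 p [430.9  -0.9 230.3] rot [-3.141e+00 -1.000e-03 -2.000e-03] F [-0.2 -0.3 -0.8] w 59.9
wrist stray1 [([454.0, -87.9, 10.2], 0.92), ([400.6, 52.8, 9.4], 0.6)]
conf 0.95 px [229.7 114.3] mean [400.2  54.4] rect 400.3 54.1 size 22 35 long axis deg 147.7
conf 0.83 px [275.6 232.1] mean [453.3 -88.2] rect 453.1 -88.1 size 35 25 long axis deg 9.5
```

View pics/w7.png

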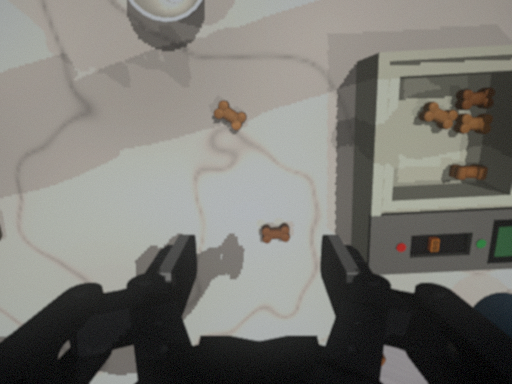

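```bash
python3 -m creep '[{"hand":0.7,"travel":[1,4,5],"angular":[0,0,8]},{"hand":0.7,"travel":[2.2,8.7,10],"angular":[0,0,16]},{"hand":0.7,"travel":[2.2,8.7,15],"angular":[0,0,24]},{"hand":0.7,"travel":[2.2,8.7,15],"angular":[0,0,32]},{"hand":0.7,"travel":[2.2,8.7,15],"angular":[0,0,40]},{"hand":0.7,"travel":[2.2,8.7,15],"angular":[0,0,48]},{"hand":0.7,"travel":[2.2,8.7,15],"angular":[0,0,56]},{"hand":0.7,"travel":[2.2,8.7,15],"angular":[0,0,64]},{"hand":0.7,"travel":[2.2,8.7,15],"angular":[0,0,72]},{"hand":0.7,"travel":[2.2,8.7,15],"angular":[0,0,80.5]},{"hand":0.7,"travel":[2.2,8.7,17],"angular":[0,0,80.5]},{"hand":0.7,"travel":[2.2,8.7,19],"angular":[0,0,80.5]},{"hand":0.7,"travel":[2.2,8.7,21],"angular":[0,0,80.5]},{"hand":0.7,"travel":[2.2,8.7,22.6],"angular":[0,0,80.5]},{"hand":0.7,"travel":[2.2,8.7,22.6],"angular":[0,0,80.5]},{"hand":0.7,"travel":[2.2,8.7,22.6],"angular":[0,0,80.5]}]' && python3 -m creep '[{"hand":0,"travel":[0,0,0],"angular":[0,0,0]},{"hand":0,"travel":[0,0,0],"angular":[0,0,0]},{"hand":0,"travel":[0,0,0],"angular":[0,0,0]},{"hand":0,"travel":[0,0,0],"angular":[0,0,0]},{"hand":0,"travel":[0,0,0],"angular":[0,0,0]},{"hand":0,"travel":[0,0,-4],"angular":[0,0,0]},{"hand":0,"travel":[0,0,-9],"angular":[0,0,0]},{"hand":0,"travel":[0,0,-14],"angular":[0,0,0]},{"hand":0,"travel":[0,0,-14],"angular":[0,0,0]}]'
python3 - <<'E'
from h import *
p=np.load("feeder.npy");y=rot(ctrl.read_state()["tool_rot"]).as_euler('xyz')[2]
plan((F(p,[(-35,13,140)])[0],down(y)),(F(p,[(-35,13,45)])[0],down(y)))
E
```

```text
clock: 23.3
eef_pos: [452.7, -87.4, 4.3]
tool_rot: [-3.141, 0.001, -1.407]
force: [0.0, -0.1, -0.5]
width: 59.7
clock: 24.2
eef_pos: [455.9, -88.8, 149.5]
tool_rot: [-3.131, -0.003, -1.407]
force: [1.1, 0.5, -1.1]
width: 20.0
travel [-9.5, -16.6, 1.1] ang [-0.6, -0.1, 0.0] rows>= 4
travel [-9.52, -16.5, 10.59] ang [-0.6, -0.1, 0.0] rows>= 5
```

```bash
python3 -m creep '[{"hand":0,"travel":[-2.5,-4.5,0.6],"angular":[0,0,0]},{"hand":0,"travel":[-5,-9,1],"angular":[0,0,0]},{"hand":0,"travel":[-7.5,-13,1],"angular":[0,0,0]},{"hand":0,"travel":[-9.5,-16.6,1],"angular":[-0.6,0,0]},{"hand":0,"travel":[-9.5,-16.6,1],"angular":[-0.6,0,0]},{"hand":0,"travel":[-9.5,-16.6,4],"angular":[-0.6,0,0]},{"hand":0,"travel":[-9.5,-16.5,7],"angular":[-0.6,0,0]},{"hand":0,"travel":[-9.5,-16.5,10],"angular":[-0.6,0,0]},{"hand":0,"travel":[-9.5,-16.5,10.6],"angular":[-0.6,0,0]},{"hand":0,"travel":[-9.5,-16.5,10.6],"angular":[-0.6,0,0]},{"hand":0.45,"travel":[-9.5,-16.5,10.6],"angular":[-0.6,0,0]},{"hand":0.45,"travel":[-9.5,-16.5,10.6],"angular":[-0.6,0,0]},{"hand":0.45,"travel":[-9.5,-16.5,10.6],"angular":[-0.6,0,0]},{"hand":0.45,"travel":[-9.5,-16.5,10.6],"angular":[-0.6,0,0]},{"hand":0.45,"travel":[-9.5,-16.5,6],"angular":[-0.6,0,0]},{"hand":0.45,"travel":[-9.5,-16.5,1],"angular":[-0.6,0,0]},{"hand":0.45,"travel":[-9.5,-16.5,1],"angular":[-0.6,0,0]}]'
python3 - <<'E'
from h import *
a=57.7;R=down(np.radians(a));plan(([400.2,54.3,100],R),([400.2,54.3,3],R));a=ctrl.get_image("top");spots("top","stray1");b=ctrl.get_image("scene");spots("scene","stray1")
E
```

```text
clock: 25.9
eef_pos: [607.5, 30.4, 147.6]
tool_rot: [-3.131, -0.005, -1.407]
force: [0.8, -0.3, 1.1]
width: 38.4
travel [-5.76, 20.11, 4.5] ang [0.1, -0.9, -138.3] rows>= 17
travel [-5.81, 20.22, 14.2] ang [0.1, -0.9, -138.3] rows>= 17
top stray1 [([625.8, 241.9, 11.2], 0.57), ([400.6, 50.3, 9.5], 0.42), ([606.2, 25.7, 17.5], 0.41), ([760.9, -217.0, -1.7], 0.16)]
scene stray1 [([605.9, 31.7, 14.7], 0.53), ([626.3, 241.3, 10.3], 0.49), ([397.8, 52.2, 4.9], 0.42)]
```

```bash
python3 -m creep '[{"hand":0.7,"travel":[-1.4,5,0],"angular":[0,0,8]},{"hand":0.7,"travel":[-2.9,10,0],"angular":[0,0,16]},{"hand":0.7,"travel":[-4.3,15,2],"angular":[0,0,24]},{"hand":0.7,"travel":[-5.8,20.1,4],"angular":[0,0,32]},{"hand":0.7,"travel":[-5.8,20.1,6],"angular":[0,0,41.7]},{"hand":0.7,"travel":[-5.8,20.1,6],"angular":[0,0,41.7]},{"hand":0.7,"travel":[-5.8,20.2,6],"angular":[0,0,41.7]},{"hand":0.7,"travel":[-5.8,20.2,8],"angular":[0,0,41.7]},{"hand":0.7,"travel":[-5.8,20.2,10],"angular":[0,0,41.7]},{"hand":0.7,"travel":[-5.8,20.2,12],"angular":[0,0,41.7]},{"hand":0.7,"travel":[-5.8,20.2,12.5],"angular":[0,0,41.7]},{"hand":0.7,"travel":[-5.8,20.2,12.5],"angular":[0,0,41.7]}]'
python3 - <<'E'
from h import *
R=down(np.radians(57.7-180));plan(([400.2,54.3,3.5],R))
E
```

```text
clock: 27.3
eef_pos: [402.8, 56.2, 23.9]
tool_rot: [3.133, -0.012, -2.135]
force: [0.1, -0.9, -0.2]
width: 59.5
travel [0.28, 0.1, 2.05] ang [0.5, -0.7, -0.1] rows>= 1
```

```bash
python3 -m creep '[{"hand":0.7,"travel":[0.28,0.1,0.8],"angular":[0.5,-0.7,0]},{"hand":0.7,"travel":[0.28,0.1,1.6],"angular":[0.5,-0.7,0]},{"hand":0.7,"travel":[0.28,0.1,2.05],"angular":[0.5,-0.7,0]},{"hand":0.7,"travel":[0.28,0.1,2.05],"angular":[0.5,-0.7,0]},{"hand":0,"travel":[0.28,0.1,2.05],"angular":[0.5,-0.7,0]},{"hand":0,"travel":[0.28,0.1,2.05],"angular":[0.5,-0.7,0]},{"hand":0,"travel":[0.28,0.1,2.05],"angular":[0.5,-0.7,0]},{"hand":0,"travel":[0.28,0.1,2.05],"angular":[0.5,-0.7,0]},{"hand":0,"travel":[0.28,0.1,2.05],"angular":[0.5,-0.7,0]},{"hand":0,"travel":[0.28,0.1,2.05],"angular":[0.5,-0.7,0]},{"hand":0,"travel":[0.28,0.1,-2],"angular":[0.5,-0.7,0]},{"hand":0,"travel":[0.28,0.1,-7],"angular":[0.5,-0.7,0]},{"hand":0,"travel":[0.28,0.1,-12],"angular":[0.5,-0.7,0]},{"hand":0,"travel":[0.28,0.1,-12],"angular":[0.5,-0.7,0]}]'
python3 - <<'E'
from h import *
p=np.load("feeder.npy");y=ctrl.read_state()["tool_rot"][2]
plan((F(p,[(-35,45,140)])[0],down(y)),(F(p,[(-35,38,45)])[0],down(y)))
E
```

```text
clock: 28.7
eef_pos: [404.7, 54.8, 148.1]
tool_rot: [-3.135, 0.004, -2.135]
force: [1.2, 1.3, -0.2]
width: 17.9
travel [-11.36, -16.22, 0.97] ang [-0.4, 0.2, -0.0] rows>= 4
travel [-10.75, -16.57, 10.47] ang [-0.4, 0.2, -0.0] rows>= 5
```

```bash
python3 -m creep '[{"hand":0,"travel":[-2.5,-4.5,0.6],"angular":[0,0,0]},{"hand":0,"travel":[-5,-9,1],"angular":[0,0,0]},{"hand":0,"travel":[-7.5,-13,1],"angular":[0,0,0]},{"hand":0,"travel":[-10.1,-17,1],"angular":[-0.4,0.2,0]},{"hand":0,"travel":[-10.1,-17,1],"angular":[-0.4,0.2,0]},{"hand":0,"travel":[-10.1,-17,4],"angular":[-0.4,0.2,0]},{"hand":0,"travel":[-10.1,-17,7],"angular":[-0.4,0.2,0]},{"hand":0,"travel":[-10.1,-17,10],"angular":[-0.4,0.2,0]},{"hand":0,"travel":[-10.1,-17,10.2],"angular":[-0.4,0.2,0]},{"hand":0,"travel":[-10.1,-17,10.2],"angular":[-0.4,0.2,0]},{"hand":0.4,"travel":[-10.1,-17,10.2],"angular":[-0.4,0.2,0]},{"hand":0.4,"travel":[-10.1,-17,10.2],"angular":[-0.4,0.2,0]},{"hand":0.4,"travel":[-10.1,-17,10.2],"angular":[-0.4,0.2,0]},{"hand":0.4,"travel":[-10.1,-17,10.2],"angular":[-0.4,0.2,0]},{"hand":0.4,"travel":[-10.1,-17,6],"angular":[-0.4,0.2,0]},{"hand":0.4,"travel":[-10.1,-17,1],"angular":[-0.4,0.2,0]},{"hand":0.4,"travel":[-10.1,-17,-7],"angular":[-0.4,0.2,0]},{"hand":0.4,"travel":[-10.1,-17,-7],"angular":[-0.4,0.2,0]}]'
python3 - <<'E'
from h import *
plan(([600,200,230],down(-np.pi/2)));ctrl.get_image("top");spots("top","stray1");ctrl.get_image("wrist");spots("wrist","stray1")
E
```

```text
clock: 30.5
eef_pos: [603.1, 48.5, 223.9]
tool_rot: [-3.138, 0.003, -2.136]
force: [0.4, -0.2, -1.3]
width: 34.0
travel [-12.63, 8.37, -0.6] ang [-0.3, 0.1, -32.4] rows>= 4
top stray1 [([605.2, 25.4, 14.7], 0.61), ([595.3, 52.5, 24.5], 0.49)]
wrist stray1 [([629.4, 242.8, 12.1], 0.97), ([602.3, 35.6, 14.3], 0.84), ([595.4, 57.6, 27.2], 0.76), ([636.8, 21.3, -7.0], 0.5)]
```

```bash
python3 - <<'E'
from h import *
d=ctrl.get_image("wrist");spots("wrist","stray1");stray(d)
d=ctrl.get_image("top");stray(d,"top")
E
```

```text
wrist stray1 [([596.1, 53.9, 27.7], 0.81), ([627.2, 238.7, 12.0], 0.8), ([604.8, 33.3, 17.5], 0.76), ([640.5, 20.6, -4.1], 0.63)]
conf 0.93 px [272.8 154.7] mean [603.8  29.8] rect 604.0 30.4 size 36 23 long axis deg 1.7
conf 0.63 px [257.4 174.3] mean [594.   56.5] rect 594.4 56.8 size 23 33 long axis deg 153.5
conf 0.61 px [114.  230.2] mean [628. 240.] rect 627.6 240.2 size 28 35 long axis deg 175.1
conf 0.25 px [505.4  15.3] mean [ 599.2 -240.9] rect 599.8 -240.8 size 12 29 long axis deg 159.1
conf 0.23 px [140.  367.6] mean [448.6 341.6] rect 448.2 338.0 size 23 91 long axis deg 108.1
conf 0.55 px [246.4 182.3] mean [596.3  57.7] rect 595.7 57.3 size 21 35 long axis deg 161.5
conf 0.38 px [253.4 180.1] mean [604.2  32.2] rect 604.7 33.6 size 15 30 long axis deg 2.3
```

```bash
python3 - <<'E'
from h import *
plan(([615,215,150],down(np.radians(-95))))
E
```

```text
travel [-14.76, 7.68, 6.83] ang [0.1, -0.0, -27.4] rows>= 4
```

```bash
python3 -m creep '[{"hand":0.7,"travel":[-5,2.5,1],"angular":[0,0,-8]},{"hand":0.7,"travel":[-10,5,3],"angular":[0,0,-16]},{"hand":0.7,"travel":[-14.8,7.7,6],"angular":[0,0,-24]},{"hand":0.7,"travel":[-14.8,7.7,6.8],"angular":[0,0,-27.4]},{"hand":0.7,"travel":[-14.8,7.7,6.8],"angular":[0,0,-27.4]},{"hand":0.7,"travel":[-14.8,7.7,6.8],"angular":[0,0,-27.4]},{"hand":0.7,"travel":[-14.8,7.7,6.8],"angular":[0,0,-27.4]},{"hand":0.7,"travel":[-14.8,7.7,6.8],"angular":[0,0,-27.4]}]'
python3 - <<'E'
from h import *
d=ctrl.get_image("wrist");spots("wrist","stray1");stray(d)
R=down(np.radians(-95));plan(([627.5,241,3.5],R))
E
```

```text
clock: 31.75
eef_pos: [615.8, 213.4, 151.2]
tool_rot: [3.141, -0.0, -1.66]
force: [-0.2, 0.0, 0.3]
width: 59.9
wrist stray1 [([597.4, 55.9, 25.1], 0.73), ([628.1, 245.6, 12.9], 0.62), ([640.4, 21.4, -4.2], 0.54), ([667.2, 70.6, 17.9], 0.2)]
conf 0.95 px [464.1 172.8] mean [605.7  23.8] rect 603.2 24.9 size 39 26 long axis deg 22.3
conf 0.84 px [439.2 188.9] mean [592.2  45.6] rect 591.5 45.4 size 30 39 long axis deg 120.7
conf 0.83 px [226.  168.7] mean [629.1 241.8] rect 628.3 242.2 size 20 35 long axis deg 176.7
travel [-2.74, -0.99, 14.75] ang [0.1, 0.0, -0.0] rows>= 4
```

```bash
python3 -m creep '[{"hand":0.7,"travel":[-2.85,-1.1,4],"angular":[0,0,0]},{"hand":0.7,"travel":[-2.85,-1.1,8],"angular":[0,0,0]},{"hand":0.7,"travel":[-2.85,-1.1,11],"angular":[0,0,0]},{"hand":0.7,"travel":[-2.85,-1.1,13],"angular":[0,0,0]},{"hand":0.7,"travel":[-2.85,-1.1,14.7],"angular":[0,0,0]},{"hand":0.7,"travel":[-2.85,-1.1,14.7],"angular":[0,0,0]},{"hand":0.7,"travel":[-2.85,-1.1,14.7],"angular":[0,0,0]},{"hand":0,"travel":[-2.85,-1.1,14.7],"angular":[0,0,0]},{"hand":0,"travel":[-2.85,-1.1,14.7],"angular":[0,0,0]},{"hand":0,"travel":[-2.85,-1.1,14.7],"angular":[0,0,0]},{"hand":0,"travel":[-2.85,-1.1,14.7],"angular":[0,0,0]},{"hand":0,"travel":[-2.85,-1.1,14.7],"angular":[0,0,0]},{"hand":0,"travel":[-2.85,-1.1,14.7],"angular":[0,0,0]},{"hand":0,"travel":[-2.85,-1.1,10],"angular":[0,0,0]},{"hand":0,"travel":[-2.85,-1.1,5],"angular":[0,0,0]},{"hand":0,"travel":[-2.85,-1.1,0],"angular":[0,0,0]},{"hand":0,"travel":[-2.85,-1.1,0],"angular":[0,0,0]}]'
python3 - <<'E'
from h import *
p=np.load("feeder.npy");y=ctrl.read_state()["tool_rot"][2]
plan((F(p,[(-35,-8,140)])[0],down(y)),(F(p,[(-35,-8,48)])[0],down(y)))
E
```

```text
clock: 33.6
eef_pos: [634.0, 242.2, 159.1]
tool_rot: [-3.13, 0.005, -1.659]
force: [1.4, 0.2, -0.3]
width: 19.8
travel [23.29, 0.85, 1.78] ang [-0.7, 0.3, -0.0] rows>= 5
travel [23.34, 0.95, 10.98] ang [-0.7, 0.3, -0.0] rows>= 6
```

```bash
python3 -m creep '[{"hand":0,"travel":[4.5,0.2,0.6],"angular":[0,0,0]},{"hand":0,"travel":[9,0.4,1],"angular":[0,0,0]},{"hand":0,"travel":[14,0.6,1],"angular":[0,0,0]},{"hand":0,"travel":[18.5,0.8,1],"angular":[-0.7,0.3,0]},{"hand":0,"travel":[22.8,0.9,1],"angular":[-0.7,0.3,0]},{"hand":0,"travel":[22.8,0.9,1.5],"angular":[-0.7,0.3,0]},{"hand":0,"travel":[22.8,0.9,4],"angular":[-0.7,0.3,0]},{"hand":0,"travel":[22.8,0.9,7],"angular":[-0.7,0.3,0]},{"hand":0,"travel":[22.8,0.9,10],"angular":[-0.7,0.3,0]},{"hand":0,"travel":[22.8,0.9,10.7],"angular":[-0.7,0.3,0]},{"hand":0,"travel":[22.8,0.9,10.7],"angular":[-0.7,0.3,0]},{"hand":0.35,"travel":[22.8,0.9,10.7],"angular":[-0.7,0.3,0]},{"hand":0.35,"travel":[22.8,0.9,10.7],"angular":[-0.7,0.3,0]},{"hand":0.35,"travel":[22.8,0.9,10.7],"angular":[-0.7,0.3,0]},{"hand":0.35,"travel":[22.8,0.9,10.7],"angular":[-0.7,0.3,0]},{"hand":0.35,"travel":[22.8,0.9,6],"angular":[-0.7,0.3,0]},{"hand":0.35,"travel":[22.8,0.9,1],"angular":[-0.7,0.3,0]},{"hand":0.35,"travel":[22.8,0.9,-6],"angular":[-0.7,0.3,0]},{"hand":0.35,"travel":[22.8,0.9,-6],"angular":[-0.7,0.3,0]}]'
python3 - <<'E'
from h import *
st();d=shot("wrist","w8");spots("wrist","stray1")
t=ctrl.get_image("top");spots("top","lid");spots("top","lid_tab");spots("top","stray1")
yaw=-.95;R=down(yaw);print("lid view");plan(([440,300,260],R))
E
```

```text
clock: 35.5
eef_pos: [606.5, 14.7, 223.2]
tool_rot: [-3.135, 0.001, -1.659]
force: [1.0, -0.1, 0.2]
width: 30.1
t 35.5 p [606.5  14.7 223.2] rot [-3.135e+00  1.000e-03 -1.659e+00] F [ 1.  -0.1  0.2] w 30.1
wrist stray1 [([595.1, 55.3, 27.0], 0.85), ([604.4, 34.0, 19.2], 0.84), ([605.4, -19.2, 18.0], 0.83)]
top lid [([476.8, 332.0, -3.6], 0.71), ([759.1, -216.2, -0.5], 0.34)]
top lid_tab [([525.2, 266.1, 5.7], 0.89)]
top stray1 [([601.3, -15.3, 19.5], 0.51)]
lid view
travel [-26.85, 18.77, -4.29] ang [0.2, 0.1, -40.6] rows>= 7
```

View pics/w8.png

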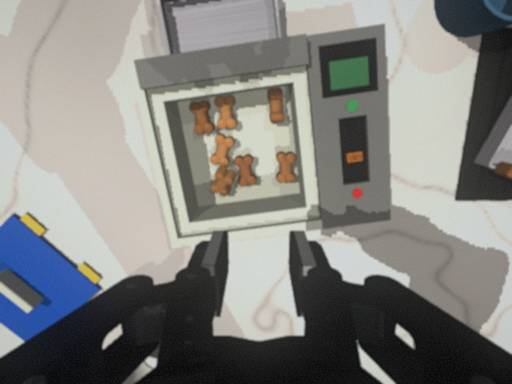

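```bash
python3 - <<'E'
from h import *
d=ctrl.get_image("wrist");f=d["frame"].astype(int)
sub=f[105:195,325:385];dark=(sub.max(2)<55)|((sub[...,0]-sub[...,2])>60)&(sub[...,1]>60)
m=cv2.morphologyEx(dark.astype(np.uint8),cv2.MORPH_CLOSE,np.ones((5,5)))
n,l,s_,c=cv2.connectedComponentsWithStats(m);i=1+np.argmax(s_[1:,4]);print(s_[i])
pts=np.argwhere(l==i)[:,::-1].astype(np.float32);r=cv2.minAreaRect(pts);print(r);bc=np.array(r[0])+[325,105];print("slot centre",bc)
hsv=cv2.cvtColor(d["frame"],cv2.COLOR_RGB2HSV);o=(hsv[...,0]>4)&(hsv[...,0]<22)&(hsv[...,1]>150)&(hsv[...,2]>120);o[:, :335]=0;o[:,380:]=0
n,l,s2,c=cv2.connectedComponentsWithStats(o.astype(np.uint8));k=1+np.argmax(s2[1:,4]);print("nub",c[k],s2[k,4])
p=np.load("feeder.npy")
print("pred slot c",proj(d,F(p,[(-20,-98,68),(-26,-98,68)])))
print("slot ctr world",atz(d,*bc,68),"model",F(p,[(-20,-98,68)]),"nub world",atz(d,*c[k],68),F(p,[(-26,-98,68)]))
print("box corners",[atz(d,u,v,68).round(1).tolist() for u,v in((384,25),(390,219))],F(p,[(86,-130,68),(-95,-130,68)]).round(1).tolist())
print("lip edge",[atz(d,u,v,77).round(1).tolist() for u,v in((147,89),(309,62))],F(p,[(62,87,77),(62,-61,77)]).round(1).tolist())
E
```

```text
[  18    6   29   69 1668]
((32.69066619873047, 40.05058288574219), (66.9319076538086, 25.949369430541992), 86.42366790771484)
slot centre [357.6906662  145.05058289]
nub [357.64516129 152.7483871 ] 155
pred slot c [[357.79854071 146.59079015]
 [358.11923374 152.9941419 ]]
slot ctr world [626.191521   -78.00106921  68.        ] model [[624.75782976 -78.10102392  68.        ]] nub world [619.03406557 -77.96317374  68.        ] [[618.76535479 -78.40142982  68.        ]]
box corners [[724.5, -99.8, 68.0], [550.3, -109.8, 68.0]] [[732.2, -104.8, 68.0], [551.5, -113.8, 68.0]]
lip edge [[691.1, 103.2, 77.0], [700.5, -34.9, 77.0]] [[697.4, 110.8, 77.0], [704.8, -37.0, 77.0]]
```

```bash
python3 - <<'E'
from h import *
plan(([505,350,250],down(-.94)))
E
```

```text
travel [-32.41, 12.74, -3.33] ang [0.2, 0.1, -41.2] rows>= 7
```

```bash
python3 -m creep '[{"hand":0.7,"travel":[-8,3,-3],"angular":[0,0,-8]},{"hand":0.7,"travel":[-16,6,-3.3],"angular":[0,0,-16]},{"hand":0.7,"travel":[-24,9,-3.3],"angular":[0,0,-24]},{"hand":0.7,"travel":[-32.4,12.7,-3.3],"angular":[0.2,0.1,-41.2]},{"hand":0.7,"travel":[-32.4,12.7,-3.3],"angular":[0.2,0.1,-41.2]},{"hand":0.7,"travel":[-32.4,12.7,-3.3],"angular":[0.2,0.1,-41.2]},{"hand":0.7,"travel":[-32.4,12.7,-3.3],"angular":[0.2,0.1,-41.2]},{"hand":0.7,"travel":[-32.4,12.7,-3.3],"angular":[0.2,0.1,-41.2]},{"hand":0.7,"travel":[-32.4,12.7,-3.3],"angular":[0.2,0.1,-41.2]},{"hand":0.7,"travel":[-32.4,12.7,-3.3],"angular":[0.2,0.1,-41.2]},{"hand":0.7,"travel":[-32.4,12.7,-3.3],"angular":[0.2,0.1,-41.2]},{"hand":0.7,"travel":[-32.4,12.7,-3.3],"angular":[0.2,0.1,-41.2]}]'
python3 - <<'E'
from h import *
st();d=shot("wrist","w9",scale=1.5);spots("wrist","lid");spots("wrist","lid_tab")
hsv=cv2.cvtColor(d["frame"],cv2.COLOR_RGB2HSV)
b=((hsv[...,0]>100)&(hsv[...,0]<130)&(hsv[...,1]>120)).astype(np.uint8);b=cv2.morphologyEx(b,cv2.MORPH_CLOSE,np.ones((25,25)))
n,l,s_,c=cv2.connectedComponentsWithStats(b);i=1+np.argmax(s_[1:,4])
cnt=max(cv2.findContours((l==i).astype(np.uint8),cv2.RETR_EXTERNAL,cv2.CHAIN_APPROX_NONE)[0],key=cv2.contourArea)
P=np.array([atz(d,u,v,6)[:2] for u,v in cnt[:,0]]);print("plate z6",cv2.minAreaRect(P.astype(np.float32)))
y=((hsv[...,0]>20)&(hsv[...,0]<35)&(hsv[...,1]>130)&(hsv[...,2]>120)).astype(np.uint8)
n,l,s_,c=cv2.connectedComponentsWithStats(y);print([(c[k].round(1).tolist(),int(s_[k,4]),atz(d,*c[k],4).round(1).tolist()) for k in range(1,n) if s_[k,4]>60])
E
```

```text
clock: 37.05
eef_pos: [506.1, 348.2, 249.7]
tool_rot: [3.141, -0.001, -0.943]
force: [-0.1, 0.6, 0.1]
width: 60.1
t 37.0 p [506.1 348.2 249.7] rot [ 3.141e+00 -1.000e-03 -9.430e-01] F [-0.1  0.6  0.1] w 60.1
wrist lid [([475.5, 332.5, -3.8], 0.97), ([623.7, 51.8, 13.2], 0.66), ([628.7, 28.5, 3.8], 0.45)]
wrist lid_tab [([523.2, 265.8, 2.4], 0.6)]
plate z6 ((476.5009460449219, 332.8257751464844), (136.82595825195312, 137.04847717285156), 36.515586853027344)
[([314.5, 149.3], 177, [557.7, 298.7, 4.0]), ([311.9, 217.7], 145, [485.5, 244.9, 4.0])]
```

View pics/w9.png

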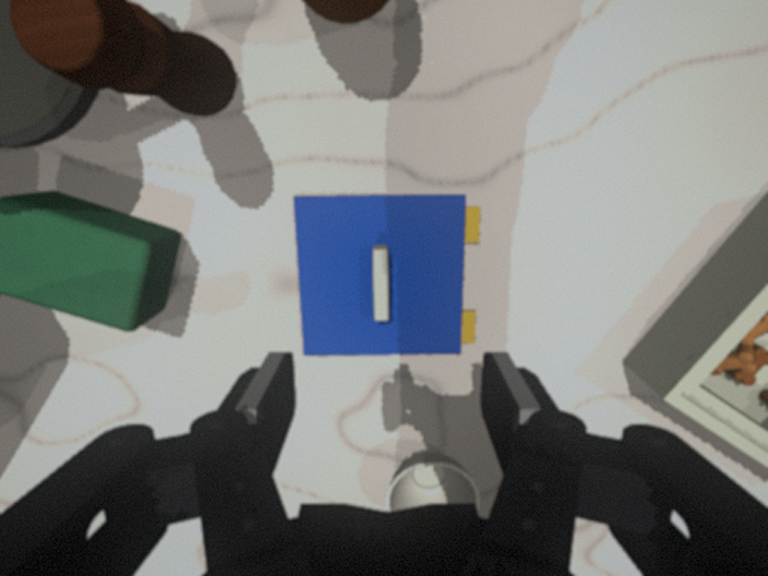

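```bash
python3 - <<'E'
from h import *
d=ctrl.get_image("wrist");print("rib@28",atz(d,381/1.5-.2,284/1.5-.2,28))
t=ctrl.get_image("top");print("top px of centre z28",proj(t,[[476.5,332.8,28]]))
hsv=cv2.cvtColor(t["frame"],cv2.COLOR_RGB2HSV);u,v=proj(t,[[476.5,332.8,28]])[0].astype(int)
m=(hsv[v-14:v+15,u-14:u+15,1]<90)&(hsv[v-14:v+15,u-14:u+15,2]>140);ys,xs=np.where(m);tu,tv=xs.mean()+u-14,ys.mean()+v-14
print(len(xs),tu,tv,"tri rib",tri([(d,381/1.5-.2,284/1.5-.2),(t,tu,tv)]))
plan(([476.5,332.8,11],down(-.934)))
E
```

```text
rib@28 [477.5331328  334.12005603  28.        ]
top px of centre z28 [[168.8467432  215.15016725]]
56 165.60714285714286 212.92857142857142 tri rib [482.19898063 338.69246342  51.62325635]
travel [-0.37, 3.33, 23.88] ang [0.0, -0.0, -0.4] rows>= 5
```

```bash
python3 -m creep '[{"hand":0.55,"travel":[-0.35,3.3,5],"angular":[0,0,-0.4]},{"hand":0.55,"travel":[-0.35,3.3,10],"angular":[0,0,-0.4]},{"hand":0.55,"travel":[-0.35,3.3,14],"angular":[0,0,-0.4]},{"hand":0.55,"travel":[-0.35,3.3,17],"angular":[0,0,-0.4]},{"hand":0.55,"travel":[-0.35,3.3,20],"angular":[0,0,-0.4]},{"hand":0.55,"travel":[-0.35,3.3,22],"angular":[0,0,-0.4]},{"hand":0.55,"travel":[-0.35,3.3,23.2],"angular":[0,0,-0.4]},{"hand":0.55,"travel":[-0.35,3.3,23.8],"angular":[0,0,-0.4]},{"hand":0.55,"travel":[-0.35,3.3,23.8],"angular":[0,0,-0.4]},{"hand":0.55,"travel":[-0.35,3.3,23.8],"angular":[0,0,-0.4]}]' && python3 -m creep '[{"hand":0,"travel":[0,0,0],"angular":[0,0,0]},{"hand":0,"travel":[0,0,0],"angular":[0,0,0]},{"hand":0,"travel":[0,0,0],"angular":[0,0,0]},{"hand":0,"travel":[0,0,0],"angular":[0,0,0]},{"hand":0,"travel":[0,0,0],"angular":[0,0,0]},{"hand":0,"travel":[0,0,0],"angular":[0,0,0]}]'
```

```text
clock: 38.3
eef_pos: [477.6, 333.1, 12.7]
tool_rot: [-3.14, -0.001, -0.934]
force: [0.7, 0.6, 1.8]
width: 46.8
clock: 38.9
eef_pos: [478.1, 333.6, 13.8]
tool_rot: [-3.139, -0.0, -0.933]
force: [-0.6, 0.6, 6.3]
width: 10.0
```

```bash
cat >> h.py <<'E'
def lidT(x,y,z,t,off=(82,1,13.8)):
    p=np.load("feeder.npy");R=down(p[2],-t);return F(p,[(x,y,z)])[0]-R.apply(off),R
E
python3 -m creep '[{"hand":0,"travel":[0,0,-2],"angular":[0,0,0]},{"hand":0,"travel":[0,0,-6],"angular":[0,0,0]},{"hand":0,"travel":[0,0,-10],"angular":[0,0,0]},{"hand":0,"travel":[0,0,-14],"angular":[0,0,0]},{"hand":0,"travel":[0,0,-14],"angular":[0,0,0]},{"hand":0,"travel":[0,0,-14],"angular":[0,0,0]}]'
python3 - <<'E'
from h import *
plan(lidT(45,13,110,.15))
E
```

```text
clock: 39.5
eef_pos: [477.7, 333.8, 154.7]
tool_rot: [-3.137, 0.0, -0.933]
force: [-0.9, 0.2, -1.3]
width: 10.6
travel [31.75, 7.68, 1.83] ang [-4.5, -8.0, -56.2] rows>= 7
```

```bash
python3 -m creep '[{"hand":0,"travel":[4,1,-1],"angular":[0,0,-7]},{"hand":0,"travel":[8,2,-1],"angular":[0,0,-14]},{"hand":0,"travel":[12,3,-1],"angular":[0,0,-21]},{"hand":0,"travel":[16,4,-1],"angular":[0,0,-28]},{"hand":0,"travel":[20,5,-1],"angular":[0,0,-35]},{"hand":0,"travel":[24,6,-1],"angular":[-1,-2,-42]},{"hand":0,"travel":[28,7,-1],"angular":[-2.5,-5,-49]},{"hand":0,"travel":[31.7,7.7,1],"angular":[-4.5,-8,-56.2]},{"hand":0,"travel":[31.7,7.7,1.8],"angular":[-4.5,-8,-56.2]},{"hand":0,"travel":[31.7,7.7,1.8],"angular":[-4.5,-8,-56.2]},{"hand":0,"travel":[31.7,7.7,1.8],"angular":[-4.5,-8,-56.2]},{"hand":0,"travel":[31.7,7.7,1.8],"angular":[-4.5,-8,-56.2]}]'
python3 - <<'E'
from h import *
st();print(np.round(ctrl.read_state()["qpos"],2))
d=shot("wrist","w10",scale=1.5);s=ctrl.read_state();R=rot(s["tool_rot"]);L=lambda P:s["eef_pos"]+R.apply(np.array([0,1,13.8])+np.array(P)*[1,-1,-1])
tips=L([(82,60,4),(82,30,4),(82,-30,4),(82,-60,4),(70,70,6),(70,-70,6)]);print("pred tab tips px",(proj(d,tips)*1.5).round(0).tolist())
plan(lidT(45,13,64,.15),lidT(56,13,63.5,.15),lidT(71,13,62.5,.15))
E
```

```text
clock: 40.7
eef_pos: [604.0, 35.4, 136.3]
tool_rot: [-3.141, 0.15, 0.052]
force: [-0.8, 0.5, -1.1]
width: 10.4
t 40.7 p [604.   35.4 136.3] rot [-3.141  0.15   0.052] F [-0.8  0.5 -1.1] w 10.4
[-0.2   0.76  0.18  1.59 -0.15  0.96  0.08]
pred tab tips px [[645.0, 187.0], [631.0, 279.0], [608.0, 437.0], [598.0, 505.0], [614.0, 154.0], [566.0, 530.0]]
travel [0.77, 0.22, 4.61] ang [-0.0, -0.0, 0.1] rows>= 1
travel [1.87, 0.22, 4.5] ang [-0.0, -0.0, 0.1] rows>= 1
travel [3.36, 0.22, 4.37] ang [-0.0, -0.0, 0.1] rows>= 2
```

View pics/w10.png

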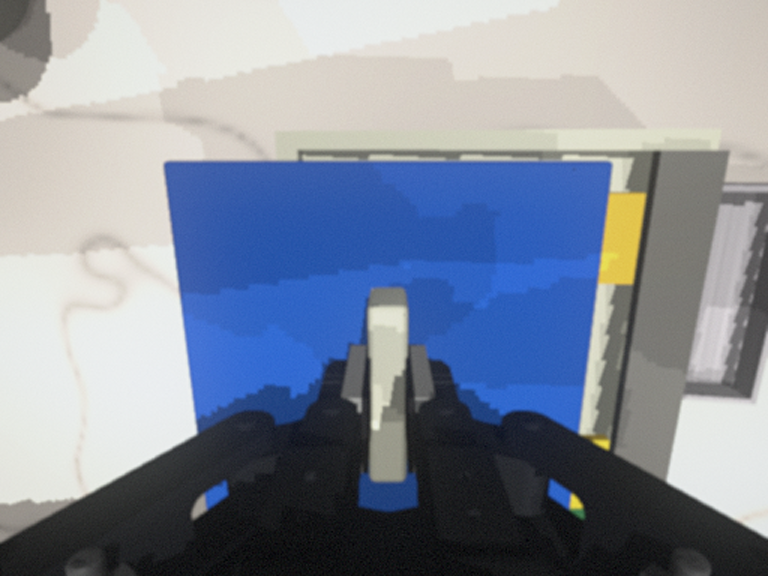

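```bash
python3 - <<'E'
from h import *
d=ctrl.get_image("wrist");p=np.load("feeder.npy")
for P in [(62,87,69),(62,87,77),(86,87,77),(62,95,77),(86,95,77),(62,0,77),(62,0,69),(-85,87,68),(62,95,68)]: print(P,(proj(d,F(p,[P]))[0]*1.5).round(1))
E
```

```text
(62, 87, 69) [652.3 148.8]
(62, 87, 77) [660.4 148.7]
(86, 87, 77) [729.5 148.8]
(62, 95, 77) [663.9 126.5]
(86, 95, 77) [733.9 126.2]
(62, 0, 77) [627.7 359.3]
(62, 0, 69) [621.7 351.8]
(-85, 87, 68) [296.1 148.1]
(62, 95, 68) [654.6 127.6]
```

```bash
python3 -m creep '[{"hand":0,"travel":[0.5,0.1,2],"angular":[0,0,0]},{"hand":0,"travel":[0.8,0.1,3.5],"angular":[0,0,0]},{"hand":0,"travel":[0.8,0.1,4.3],"angular":[0,0,0]},{"hand":0,"travel":[0.8,0.1,4.55],"angular":[0,0,0]},{"hand":0,"travel":[0.8,0.1,4.55],"angular":[0,0,0]},{"hand":0,"travel":[0.8,0.1,4.55],"angular":[0,0,0]}]'
python3 - <<'E'
from h import *
st();plan(lidT(56,13,63.3,.15),lidT(62,13,63,.15),lidT(71,13,62.5,.15))
E
```

```text
clock: 41.4
eef_pos: [606.1, 34.0, 91.2]
tool_rot: [-3.141, 0.148, 0.052]
force: [0.1, 0.1, -1.0]
width: 10.3
t 41.4 p [606.1  34.   91.2] rot [-3.141  0.148  0.052] F [ 0.1  0.1 -1. ] w 10.3
travel [1.02, 0.09, 0.05] ang [0.0, -0.1, 0.1] rows>= 1
travel [1.62, 0.09, -0.01] ang [0.0, -0.1, 0.1] rows>= 1
travel [2.51, 0.09, -0.1] ang [0.0, -0.1, 0.1] rows>= 1
```

```bash
python3 -m creep '[{"hand":0,"travel":[0.5,0,0.03],"angular":[0,0,0]},{"hand":0,"travel":[1.0,0,0.05],"angular":[0,0,0]},{"hand":0,"travel":[1.3,0,0.02],"angular":[0,0,0]},{"hand":0,"travel":[1.6,0,0],"angular":[0,0,0]},{"hand":0,"travel":[1.6,0,0],"angular":[0,0,0]}]' && python3 -m creep '[{"hand":0,"travel":[0.3,0,-0.03],"angular":[0,0,0]},{"hand":0,"travel":[0.6,0,-0.06],"angular":[0,0,0]},{"hand":0,"travel":[0.85,0,-0.09],"angular":[0,0,0]},{"hand":0,"travel":[0.85,0,-0.09],"angular":[0,0,0]}]'
```

```text
clock: 41.9
eef_pos: [622.4, 34.8, 88.7]
tool_rot: [-3.141, 0.148, 0.052]
force: [0.4, 0.4, -1.7]
width: 10.4
clock: 42.3
eef_pos: [631.4, 35.2, 88.3]
tool_rot: [-3.141, 0.147, 0.052]
force: [-0.3, 1.1, -1.4]
width: 10.3
```

```bash
python3 - <<'E'
from h import *
s=ctrl.read_state();p=np.load("feeder.npy");R=rot(s["tool_rot"]);T=s["eef_pos"]+R.apply([82,2.3,13.8])
print("tab bottom in feeder",Ro.from_euler('z',-p[2]).apply(T-[p[0],p[1],0]))
for t,z in((.1,62),(.05,61.7),(.0,61.3),(.0,60.5)): plan(lidT(71.5,13,z,t,(82,2.3,13.8)))
E
```

```text
tab bottom in feeder [71.35243603 12.73601919 62.62436093]
travel [-0.03, -0.04, 0.45] ang [0.0, 2.7, 0.1] rows>= 1
travel [-0.07, -0.04, 0.89] ang [-0.0, 5.6, 0.1] rows>= 1
travel [-0.08, -0.04, 1.35] ang [-0.0, 8.4, 0.1] rows>= 1
travel [-0.07, -0.04, 1.43] ang [-0.0, 8.4, 0.1] rows>= 1
```

```bash
python3 -m creep '[{"hand":0,"travel":[0,0,0.25],"angular":[0,1.3,0]},{"hand":0,"travel":[0,0,0.45],"angular":[0,2.7,0]},{"hand":0,"travel":[0,0,0.65],"angular":[0,4.1,0]},{"hand":0,"travel":[-0.05,0,0.88],"angular":[0,5.6,0]},{"hand":0,"travel":[-0.08,0,1.1],"angular":[0,7,0]},{"hand":0,"travel":[-0.08,0,1.3],"angular":[0,8.4,0]},{"hand":0,"travel":[-0.08,0,1.3],"angular":[0,8.4,0]},{"hand":0,"travel":[-0.08,0,1.3],"angular":[0,8.4,0]}]'
python3 - <<'E'
from h import *
s=ctrl.read_state();p=np.load("feeder.npy");R=rot(s["tool_rot"]);T=s["eef_pos"]+R.apply([82,2.3,13.8])
print("tab bottom in feeder",Ro.from_euler('z',-p[2]).apply(T-[p[0],p[1],0]))
E
```

```text
clock: 43.1
eef_pos: [628.7, 35.1, 75.8]
tool_rot: [-3.141, 0.001, 0.052]
force: [0.7, 0.4, -1.3]
width: 10.3
tab bottom in feeder [71.62155521 12.77047763 61.87152529]
```

```bash
python3 -m creep '[{"hand":0,"travel":[0,0,0.07],"angular":[0,0,0]},{"hand":0,"travel":[0,0,0.14],"angular":[0,0,0]},{"hand":0,"travel":[0,0,0.14],"angular":[0,0,0]}]'
```

```text
clock: 43.4
eef_pos: [629.3, 35.2, 74.8]
tool_rot: [-3.141, 0.0, 0.052]
force: [-1.1, -0.4, 3.5]
width: 10.4
```

Contact at about ledge height (61 mm). Release, press check, and look.

```bash
python3 -m creep '[{"hand":0.3,"travel":[0,0,0],"angular":[0,0,0]},{"hand":0.35,"travel":[0,0,0],"angular":[0,0,0]},{"hand":0.35,"travel":[0,0,0],"angular":[0,0,0]},{"hand":0.35,"travel":[0,0,0],"angular":[0,0,0]},{"hand":0.35,"travel":[0,0,-3],"angular":[0,0,0]},{"hand":0.35,"travel":[0,0,-7],"angular":[0,0,0]},{"hand":0,"travel":[0,0,-12],"angular":[0,0,0]},{"hand":0,"travel":[0,0,-16],"angular":[0,0,0]},{"hand":0,"travel":[0,0,-16],"angular":[0,0,0]},{"hand":0,"travel":[0,0,-16],"angular":[0,0,0]}]'
python3 - <<'E'
from h import *
st();d=ctrl.get_image("wrist");spots("wrist","lid");spots("wrist","lid_tab");spots("wrist","switch_nub")
s=ctrl.get_image("scene");spots("scene","lid");spots("scene","lid_tab");spots("scene","scoop")
p=np.load("feeder.npy");print("expect lid",F(p,[(-11,13,61),(71,13,63)]).round(1).tolist())
hsv=cv2.cvtColor(d["frame"],cv2.COLOR_RGB2HSV)
b=((hsv[...,0]>100)&(hsv[...,0]<130)&(hsv[...,1]>120)).astype(np.uint8);b=cv2.morphologyEx(b,cv2.MORPH_CLOSE,np.ones((25,25)))
n,l,s_,c=cv2.connectedComponentsWithStats(b);i=1+np.argmax(s_[1:,4]);cnt=max(cv2.findContours((l==i).astype(np.uint8),cv2.RETR_EXTERNAL,cv2.CHAIN_APPROX_NONE)[0],key=cv2.contourArea)
P=np.array([atz(d,u,v,67)[:2] for u,v in cnt[:,0]]);print("plate z67",cv2.minAreaRect(P.astype(np.float32)))
W=cv2.resize(d["frame"],(512,384));S=cv2.resize(s["frame"][150:270,170:330],(512,384));cv2.imwrite("pics/lid.png",cv2.resize(np.hstack([W,S])[:,:,::-1],(800,300)))
T=F(p,[(-43,-97.3,85),(-43,-97.3,63)]);[plan((t,down(p[2]))) for t in T]
E
```

```text
clock: 44.4
eef_pos: [629.6, 35.2, 235.8]
tool_rot: [-3.141, -0.002, 0.052]
force: [0.0, 0.4, -0.0]
width: 0.2
t 44.4 p [629.6  35.2 235.8] rot [-3.141e+00 -2.000e-03  5.200e-02] F [ 0.   0.4 -0. ] w 0.2
wrist lid [([630.6, 29.9, 58.6], 0.68)]
wrist lid_tab [([708.7, 34.5, 62.2], 0.9)]
wrist switch_nub []
scene lid [([628.3, 33.1, 62.2], 0.77)]
scene lid_tab [([711.3, 36.7, 59.7], 0.95)]
scene scoop [([627.7, -307.1, 0.7], 0.7)]
expect lid [[628.2, 33.2, 61.0], [710.1, 37.3, 63.0]]
plate z67 ((631.5173950195312, 7.978538513183594), (138.1621551513672, 186.11927795410156), 3.012091636657715)
travel [-3.27, 11.21, 14.89] ang [-0.0, 0.1, 0.1] rows>= 4
travel [-3.27, 11.21, 17.09] ang [-0.0, 0.1, 0.1] rows>= 5
```

View pics/lid.png

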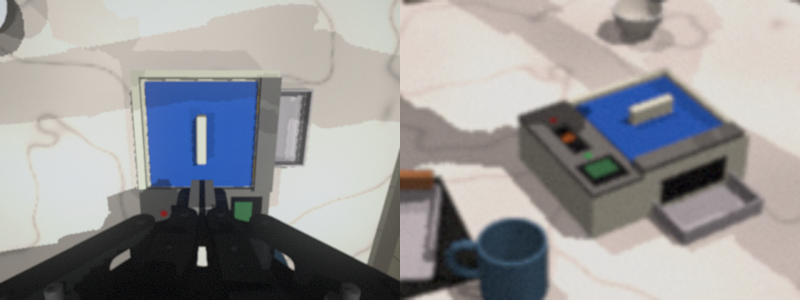

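```bash
python3 -m creep '[{"hand":0,"travel":[-1.5,5,5],"angular":[0,0,0]},{"hand":0,"travel":[-3.1,10,9],"angular":[0,0,0]},{"hand":0,"travel":[-3.1,11.2,13],"angular":[0,0,0]},{"hand":0,"travel":[-3.1,11.2,14.9],"angular":[0,0.1,0.1]},{"hand":0,"travel":[-3.1,11.2,14.9],"angular":[0,0.1,0.1]},{"hand":0,"travel":[-3.1,11.2,14.9],"angular":[0,0.1,0.1]},{"hand":0,"travel":[-3.1,11.2,14.9],"angular":[0,0.1,0.1]}]'
python3 - <<'E'
from h import *
p=np.load("feeder.npy");plan((F(p,[(-41,-97.3,63)])[0],down(p[2])),(F(p,[(-24,-97.3,63)])[0],down(p[2])))
d=ctrl.get_image("wrist");print("pred nub OFF",proj(d,F(p,[(-26,-98,68)])))
hsv=cv2.cvtColor(d["frame"],cv2.COLOR_RGB2HSV);m=(hsv[...,0]>4)&(hsv[...,0]<22)&(hsv[...,1]>150)&(hsv[...,2]>120)
n,l,s_,c=cv2.connectedComponentsWithStats(m.astype(np.uint8));print([(c[i].round(1).tolist(),s_[i].tolist()) for i in range(1,n) if s_[i,4]>30])
E
```

```text
clock: 45.5
eef_pos: [605.6, -76.7, 87.0]
tool_rot: [-3.141, -0.004, 0.052]
force: [-0.8, 0.1, 0.0]
width: -0.1
travel [-0.21, 0.17, 2.4] ang [-0.0, -0.2, 0.1] rows>= 1
travel [1.49, 0.17, 2.4] ang [-0.0, -0.2, 0.1] rows>= 1
pred nub OFF [[279.4782476  235.85178071]]
[([280.0, 230.5], [272, 221, 16, 22, 297])]
```

```bash
python3 -m creep '[{"hand":0,"travel":[-0.2,0.17,0.8],"angular":[0,0,0]},{"hand":0,"travel":[-0.2,0.17,1.4],"angular":[0,0,0]},{"hand":0,"travel":[-0.2,0.17,1.8],"angular":[0,0,0]},{"hand":0,"travel":[-0.2,0.17,2.1],"angular":[0,0,0]},{"hand":0,"travel":[-0.2,0.17,2.3],"angular":[0,0,0]},{"hand":0,"travel":[-0.2,0.17,2.3],"angular":[0,0,0]}]'
```

```text
clock: 46.15
eef_pos: [603.7, -78.5, 63.9]
tool_rot: [-3.141, -0.004, 0.053]
force: [0.1, -0.1, -0.2]
width: -0.3
```

```bash
python3 -m creep '[{"hand":0,"travel":[0.4,0,0],"angular":[0,0,0]},{"hand":0,"travel":[0.8,0,0],"angular":[0,0,0]},{"hand":0,"travel":[1.2,0,0],"angular":[0,0,0]},{"hand":0,"travel":[1.5,0,0],"angular":[0,0,0]},{"hand":0,"travel":[1.5,0,0],"angular":[0,0,0]}]' && python3 -m creep '[{"hand":0,"travel":[0.1,0,0],"angular":[0,0,0]},{"hand":0,"travel":[0.2,0,0],"angular":[0,0,0]},{"hand":0,"travel":[0.2,0,0],"angular":[0,0,0]}]'
```

```text
clock: 46.65
eef_pos: [619.2, -77.7, 63.9]
tool_rot: [-3.141, -0.004, 0.053]
force: [-0.6, 0.4, -1.2]
width: -0.0
clock: 46.95
eef_pos: [619.4, -77.7, 63.8]
tool_rot: [-3.141, -0.0, 0.052]
force: [-4.3, -0.4, 2.4]
width: 0.4
```

Stop reached (4.3 N). Lift away and check.

```bash
python3 -m creep '[{"hand":0,"travel":[-0.15,0,-0.2],"angular":[0,0,0]},{"hand":0,"travel":[-0.15,0,-3],"angular":[0,0,0]},{"hand":0,"travel":[-0.15,0,-8],"angular":[0,0,0]},{"hand":0,"travel":[-0.15,0,-13],"angular":[0,0,0]},{"hand":0,"travel":[-5,0,-18],"angular":[0,0,0]},{"hand":0,"travel":[-10,0,-22],"angular":[0,0,0]},{"hand":0,"travel":[-10,0,-22],"angular":[0,0,0]},{"hand":0,"travel":[-10,0,-22],"angular":[0,0,0]},{"hand":0,"travel":[-10,0,-22],"angular":[0,0,0]}]'
python3 - <<'E'
from h import *
st();p=np.load("feeder.npy")
d=ctrl.get_image("wrist");print("pred OFF",proj(d,F(p,[(-26,-97,68)])).round(1),"ON",proj(d,F(p,[(-14,-97,68)])).round(1));spots("wrist","lid");spots("wrist","lid_tab");spots("wrist","switch_nub");spots("wrist","stray1")
hsv=cv2.cvtColor(d["frame"],cv2.COLOR_RGB2HSV);m=(hsv[...,0]>4)&(hsv[...,0]<22)&(hsv[...,1]>150)&(hsv[...,2]>120)
n,l,s_,c=cv2.connectedComponentsWithStats(m.astype(np.uint8));print([(c[i].round(1).tolist(),int(s_[i,4])) for i in range(1,n) if s_[i,4]>30])
t=ctrl.get_image("top");spots("top","scoop");spots("top","mat");spots("top","stray1")
s=ctrl.get_image("scene");spots("scene","lid_tab");spots("scene","stray1");spots("scene","scoop")
A=cv2.resize(d["frame"],(480,360));B=cv2.resize(t["frame"][120:270,120:400],(480,257));C=cv2.resize(s["frame"][150:300,90:350],(310,179));c=np.zeros((540,800,3),np.uint8)
c[:300,:400]=cv2.resize(d["frame"],(400,300));c[:214,400:800]=cv2.resize(t["frame"][120:270,120:400],(400,214));c[300:531,:400]=cv2.resize(s["frame"][150:300,90:350],(400,231));cv2.imwrite("pics/end.png",c[:,:,::-1])
E
```

```text
clock: 47.85
eef_pos: [520.6, -82.9, 284.8]
tool_rot: [-3.141, -0.005, 0.053]
force: [0.5, 0.2, -0.1]
width: 0.0
t 47.9 p [520.6 -82.9 284.8] rot [-3.141 -0.005  0.053] F [ 0.5  0.2 -0.1] w 0.0
pred OFF [[341.6 163.2]] ON [[352.  163.2]]
wrist lid [([631.5, 30.2, 56.5], 0.56)]
wrist lid_tab [([710.2, 33.1, 64.7], 0.62)]
wrist switch_nub [([629.9, -75.7, 66.4], 0.49)]
wrist stray1 []
[([351.3, 163.6], 92), ([474.6, 320.5], 2728)]
top scoop [([625.9, -308.4, 4.7], 0.87)]
top mat [([629.7, -308.3, 2.3], 0.95), ([598.1, -533.3, 1.9], 0.36), ([709.6, 36.5, 61.9], 0.19)]
top stray1 []
scene lid_tab [([711.7, 38.9, 60.2], 0.59)]
scene stray1 []
scene scoop [([629.9, -311.5, -0.1], 0.75)]
```

View pics/end.png

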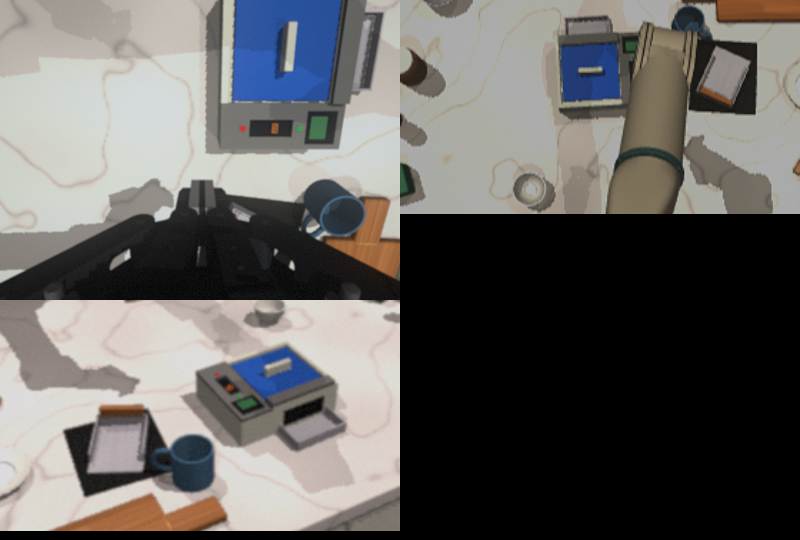

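```bash
python3 -c "
from cell import ctrl
print(ctrl.finish_job())"
```

```text
the job is handed in; nothing more can be done
None
```

The job is handed in, about 48 s into the 210 s allowed. I switched the feeder off and tipped in the scoop's four biscuits. I then set the scoop on the mat and put in the three loose biscuits, one of which had been knocked aside. After that I hooked the lid under the lip, lowered it flush and pushed the switch on to its stop.

What the last checks showed:
- **Biscuits:** all seven were seen in the hopper before the lid went on, and none was left on the worktop. One leaned against the hopper wall, well below the ledge.
- **Lid:** it met the ledge at about z 61 mm, level, at 3.5 N. The tab point read about 71 mm in feeder x, on target.
- **Switch:** the push ended on the stop at 4.3 N, and the nub showed within about 1 mm of ON.
- **Scoop:** it lies about 4 mm from the mat's centre and looks flat in the picture; its level was not measured.
- **Bystanders:** those in the last views (mug, ramekin, pepper mill, tea tin, saucer) look undisturbed. I did not measure any of them at the end.

Checks that failed or disagreed:
- The first try at the switch, with the gripper tilted, ran into joint limits 5 and 6, so I used a vertical fingertip instead.
- The two-view height of the lid's grip rib came out implausible (52 mm instead of 28), so I relied on the text's height and the feel of the contact.
- The finger's contact with the switch nub differed from the camera position by about 2 mm in x.

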